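# Hang the stamp on the stamp carousel

### The job

Turn the stamp carousel by its crank peg until the empty fork stands in the middle of the gap in the guard wall, and let go; then take the loose rubber stamp by its handle and hang it on that fork: slide the neck fully home in the slot, lower the collar behind the two raised lips until you feel it rest on the fork (do not drop it), and let go. The fork is set a little off its place, sideways and in height, so feel for the slot and the seat with a light hand and never press the stamp against the carousel with more than 25 N. Leave the fork in the gap and everything else on the desk where it is.

Things in the scene. Friction and masses are not known exactly. Their poses are not given: they have to be found in the camera images.
- carousel: Stamp carousel; origin on the desk, on its upright turning axis. Fixed grey round foot 300 mm across, 18 mm high. A white guard wall on it (radius 143 mm, 5 mm thick, top 75 mm above the desk) is open only in a gap 125 mm wide centred on the carousel's own -x. Inside turns a turret with six forks at 60 degrees: five carry stamps (axes at radius 100 mm, tops 134 mm above the desk), one is empty.
- turret (a joint): Turn of the turret, rad, counter-clockwise from above; 0 (or 2 pi) has the empty fork in the middle of the gap. No end stops, turns either way; dry friction about 0.4 N m, stays where it is left. Its bare steel column has radius 14 mm.
- gate (a point): Where the empty fork's seat must be turned to: middle of the guard's gap, 100 mm from the turning axis, 80 mm above the desk. Axes as carousel (-x points outward through the gap).
- hook (a point): Nominal seat of the EMPTY fork, on the turret, 100 mm from the turning axis, 80 mm above the desk. Its -x points outward, y sideways. The fork is off its place, NOT shown in this reading: slot up to 12 mm to either side (y), top face up to 4 mm above or below this point; feel for it or look. It sits tight there (shifts only above 30 N); sideways pushes above 4 N turn the turret.
- fork_end (a point): Nominal middle of the empty fork's outer end, 22 mm outward of hook (same axes, same unmeasured shifts). The fork: aluminium plate 4 mm thick, 56 mm wide, square-mouthed slot 13 mm wide, open outward, ending 5 mm inward of hook. Each prong carries a lip 5 mm high on its last 6 mm, across its width.
- crank (a point): Turret's crank peg: upright black round peg 14 mm in diameter, from 150 to 200 mm above the desk, 70 mm from the turning axis, opposite the empty fork, on a level steel arm. The point is on its axis, 178 mm above the desk. Dragging it round takes about 6 N. All other parts of the carousel are lower.
- stamp_grip (a point): Middle of the loose rubber stamp's handle, on its axis, 72 mm above its underside. It stands upright on the desk, 96 mm tall: block 26 x 44 x 20 mm, steel neck 10 mm in diameter from 20 to 42 mm, steel collar 22 mm in diameter from 42 to 46 mm, round dark wood handle 20 mm in diameter from 46 to 96 mm. z up along its axis. 60 to 130 g.
- stamp_collar (a point): Centre of the underside of the loose stamp's collar, on its axis, 42 mm above its underside, 30 mm under stamp_grip. Hung, it lies on the fork's top face. To pass the lips it must be more than 5 and less than 18 mm above that face (collar over the lips, block under the plate).
- ink_pad: Bystander: dark flat ink pad, 75 x 115 x 19 mm; origin at its underside.
- glue: Bystander: small white bottle, 36 mm in diameter, 85 mm tall; origin at its underside.
- sanitiser: Bystander: clear bottle, 60 mm in diameter, 150 mm tall; origin at its underside.
- pen_cup: Bystander: white cup with pens, 76 mm in diameter, 150 mm tall with the pens; origin at its underside.
- stapler: Bystander: stapler 135 x 36 x 50 mm, origin at its underside.
- stamp: The whole loose stamp of stamp_grip; origin at the centre of its underside.
Not all that is in view belongs to the job. What is shaped like the stamp but blue or orange is not meant.

How it is judged:
By the outcome, as a careful person would: the job done as asked, in the order asked, and still so for the second after the job is handed in, with the robot touching nothing.
It also fails if it takes over 72 s, if anything falls off the work surface, if the arm or the gripper's body presses on something with over 40 N, if the wrist force passes 120 N, or if a joint passes its speed limit or range.

### The arm

A 6-joint arm with a two-finger parallel gripper is mounted at the origin on the work surface. World frame = base frame: x ahead of the robot, y to its left, z up, the work surface at z = 0. Lengths are in m, angles in rad, forces in N, time in s.
With the tool pointing down it reaches from about 0.25 to 0.725 m from the base axis. Payload 4 kg.
Tool frame: the origin (TCP) lies at the very end of the fingers, on their centre line; the grasp point (between the pads) lies 19 mm behind it (bot.pinch_z is the distance from the TCP to the grasp point, in m); z points along the fingers, x is the direction in which the jaws open and shut, and the axes are right-handed (so a half turn about z gives the same grasp; the last joint's range is limited). The gripper opens to 85 mm and grips with 20 to 120 N. Pads are 22 mm wide; open, the fingers measure 114 mm over their backs; the gripper's body (76 mm by 85 mm) begins 54 mm behind the grasp point. The pads swing forward as they close: fully open they stand 13 mm farther back than shut.
Start: joints at [1.225, 0.241, 0.005, 1.335, 0, 1.571], TCP at [0.169, 0.47, 0.231] pointing down, gripper open.
Joint ranges: [-2.72, 2.72], [-1.05, 1.87], [-1.09, 1.28], [-1.99, 2.15], [-1.42, 1.44], [-3.14, 3.14]. Speed limits (rad/s): [2.79, 2.79, 3.14, 3.14, 3.14, 3.14].

### API

Orientations are given as a unit quaternion [x, y, z, w].
In Python, from workcell import bot gives the robot as it stands. The module is installed in compiled form; this text tells all that it offers.
- The arm moves only by the shell command python3 -m inch 'ROWS'. ROWS is JSON, a list of rows, each a list of 7 numbers: the shift along the tool's x, y, z scaled (see below), then the turn, a rotation vector about the tool's x, y, z scaled (see below), then the gripper command: -1 is fully open, 1 is shut, values between are in proportion. In form: [[x, y, z, wx, wy, wz, gripper], ...]. A call has exactly 8 rows; each row shifts and turns the commanded pose from where the row before left it, along the tool's axes as they then stand; what a row does not reach is not made up. The controller multiplies each number of a shift by 2.5 cm and each number of a turn by 180 degrees. A row lasts 1/10 s, in which the tool goes at most 50 mm and 8.59 degrees, less where a joint would pass 70% of its speed; a pose out of reach is approached as far as the arm can. A call with a number of a shift or a turn outside -1 to 1 is refused whole. A call with a gripper value outside its range is refused whole. The fingers move at their own pace and stop on an object; the grip force is fixed at half the most. Time passes only in rows, so rows that do not move let the fingers close, or fill a call up. It gives the time, the measured TCP pose, the force and the opening at its end, in the units of the state.
- bot.get_obs(): the state, without advancing time (a new reading comes with each control period).
- bot.camera(name): name is "scene" or "top"; returns (picture, depth): 420x560x3 uint8, blue, green, red; 420x560 float32, m along the optical axis (not along the pixel's ray), 0 where there is no reading.
- bot.get_calibration(name): a dict with "vfov" (degrees; the focal length in pixels is half the picture's height over the tangent of half this angle, whatever the lens; pixels are square), "cx", "cy" (the principal point, pixels), "dist_coeffs" ([k1, k2, p1, p2, k3] as OpenCV has them; the pictures are not rectified), "R" (3x3) and "t" (3): a world point X has camera coordinates R X + t. Camera axes: x right, y down, z forward; pixel columns grow to the right and rows downward; lengths in m; the calibration is good to about 2 mm. A picture is of the moment at which its call begins. get_calibration takes no time and is no camera call.
- bot.job_done(): hands the job in, once; it reports no verdict.
The state is a dict: "clock": time; "joint_pos": joint angles; "joint_vel": joint speeds; "tau": joint torques, N m; "eef_pos": TCP position; "tool_rot": TCP orientation; "ft_force": force on the tool from outside, world axes, zero at the start; "ft_torque": the same for the moment, N m; "grip_width": finger opening in m.
Only numpy, scipy, OpenCV 4.12 (cv2) and the standard library are available. Lean on these libraries where they do the work, as an engineer would, in place of code of your own. Each camera call takes 0.05 s, during which the arm holds its last target.

## Working session

There is one attempt and no reset: what is moved stays moved. The work goes in short steps, Python scripts to look and compute and a shell command to move; the robot and the scene stay as the last step left them, time stands still between calls to the robot, and variables do not carry over. Pictures are saved under pics/ and viewed, and the job is handed in when it is done.

```bash
mkdir -p pics; cat > h.py <<'E'
import numpy as np, cv2
from workcell import bot
def K(name):
    c=bot.get_calibration(name); f=210/np.tan(np.radians(c['vfov'])/2)
    return c,np.array([[f,0,c['cx']],[0,f,c['cy']],[0,0,1.]]),np.array(c['dist_coeffs'],float),np.array(c['R']),np.array(c['t'])
def ray(name,u,v):
    c,k,d,R,t=K(name)
    p=cv2.undistortPoints(np.array([[[u,v]]],float),k,d)[0,0]
    return -R.T@t, R.T@np.array([p[0],p[1],1.])
def at_z(name,u,v,z):
    o,r=ray(name,u,v); return o+r*(z-o[2])/r[2]
def at_d(name,u,v,d):
    o,r=ray(name,u,v); return o+r*d
def proj(name,X):
    c,k,d,R,t=K(name)
    return cv2.projectPoints(np.array(X,float).reshape(-1,1,3),cv2.Rodrigues(R)[0],t,k,d)[0].reshape(-1,2)
E
python3 - <<'E'
from h import *
for n in ('scene','top'):
    p,d=bot.camera(n); np.save(n+'_d0.npy',d); cv2.imwrite(f'pics/{n}0.png',p); 
    c=K(n); print(n,-c[3].T@c[4], c[3][2])
print(bot.get_obs())
E
```

```text
scene [0.99898331 0.71318198 1.05916595] [-0.37382715 -0.56764948 -0.73350346]
top [ 0.27039397 -0.0032325   1.61935006] [ 0.18794373  0.01479185 -0.98206841]
{'clock': 0.1, 'joint_pos': array([1.22501208e+00, 2.41320546e-01, 3.88009027e-03, 1.33521562e+00,
       3.46062797e-05, 1.57075818e+00]), 'joint_vel': array([ 0.00050318, -0.00126485,  0.00417374,  0.00028771,  0.00080692,
       -0.00073303]), 'tau': array([ 3.46345396e-04, -3.73137259e+01,  2.53010023e+01,  1.08797426e-02,
       -1.67264653e-05,  8.22188866e-06]), 'eef_pos': array([0.1692671 , 0.46988022, 0.23051859]), 'tool_rot': array([ 8.18198506e-01,  5.74935074e-01, -7.70791320e-04,  5.20431627e-04]), 'ft_force': array([-0.47721266, -0.01729208,  0.11373596]), 'ft_torque': array([ 4.98255179e-05,  3.67797608e-02, -2.44909714e-02]), 'grip_width': 0.0856546350459883}
```

View pics/scene0.png

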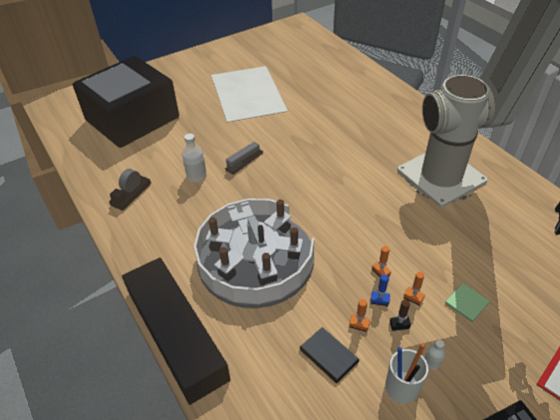

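View pics/top0.png

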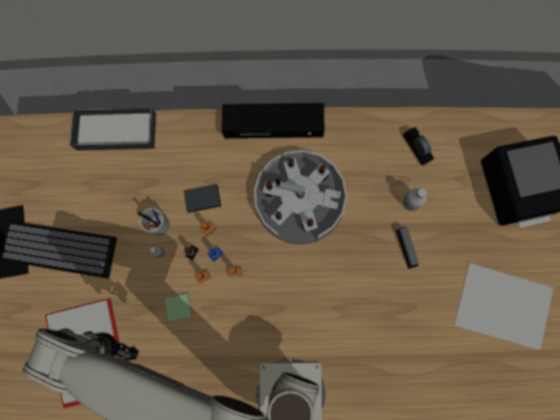

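```bash
python3 - <<'E'
import cv2
p=cv2.imread('pics/scene0.png'); cv2.imwrite('pics/s_car.png',cv2.resize(p[180:310,180:330],None,fx=5,fy=5,interpolation=cv2.INTER_CUBIC))
cv2.imwrite('pics/s_st.png',cv2.resize(p[235:345,340:450],None,fx=5,fy=5,interpolation=cv2.INTER_CUBIC))
p=cv2.imread('pics/top0.png'); cv2.imwrite('pics/t_car.png',cv2.resize(p[145:245,250:350],None,fx=6,fy=6,interpolation=cv2.INTER_CUBIC))
cv2.imwrite('pics/t_st.png',cv2.resize(p[200:290,130:250],None,fx=6,fy=6,interpolation=cv2.INTER_CUBIC))
E
```

```text
(no output)
```

View pics/s_car.png

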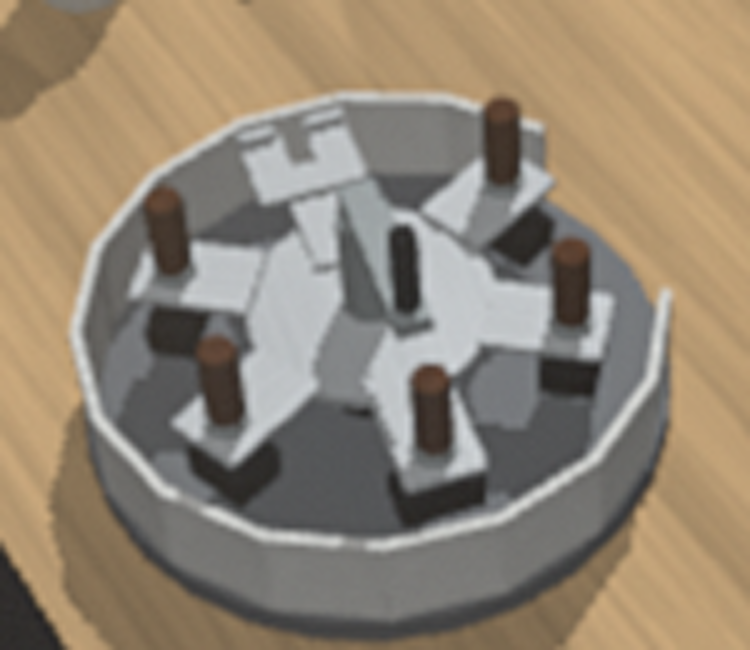

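View pics/s_st.png

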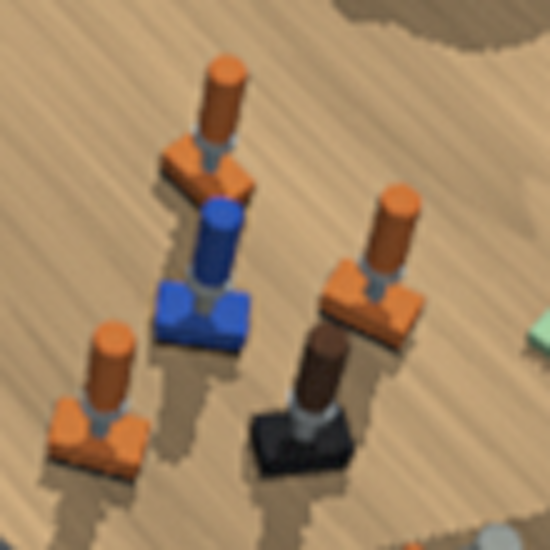

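View pics/t_car.png

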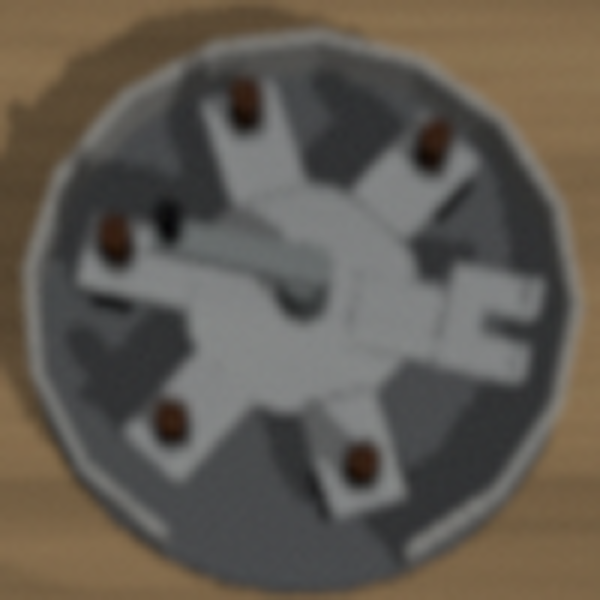

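View pics/t_st.png

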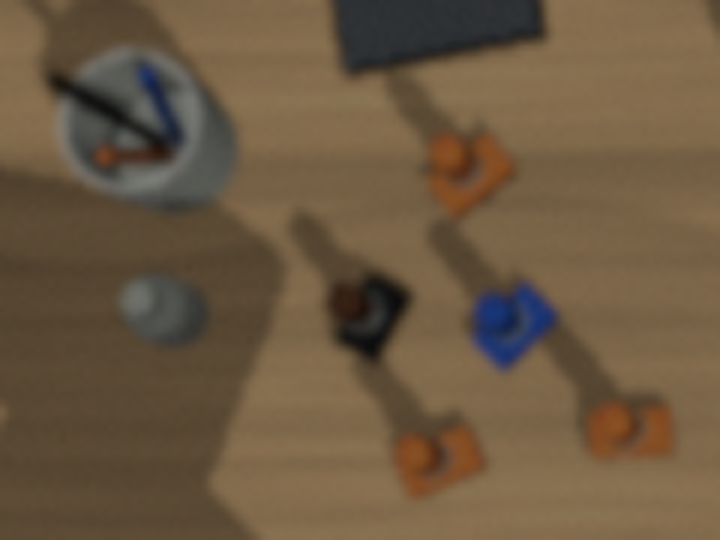

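```bash
python3 - <<'E'
from h import *
from scipy.optimize import least_squares
T=lambda a,b:(250+(a+.5)/6-.5,145+(b+.5)/6-.5)
S=lambda a,b:(180+(a+.5)/5-.5,180+(b+.5)/5-.5)
tp=[(28,300),(310,32),(577,300),(95,140),(495,110),(60,420),(545,430),(190,65)]
sp=[(75,330),(240,123),(100,240),(170,490),(345,545),(500,525),(600,455),(345,93),(440,95)]
P=np.array([at_z('top',*T(*q),.075)[:2] for q in tp]); Q=np.array([at_z('scene',*S(*q),.075)[:2] for q in sp])
def fit(A):
    r=least_squares(lambda v:np.hypot(A[:,0]-v[0],A[:,1]-v[1])-v[2],[.5,0,.145]);return r.x,(r.fun*1e3).round(1)
print(fit(P));print(fit(Q));print(fit(np.vstack([P,Q])))
c=fit(np.vstack([P,Q]))[0][:2]
print('gap top',[at_z('top',*T(*q),.075)-[*c,0] for q in [(165,538),(408,555)]])
print('gap sc',[at_z('scene',*S(*q),.075)-[*c,0] for q in [(545,128),(667,292)]])
# crank top z .2
print('crank t',at_z('top',*T(167,210),.2),at_z('top',*T(170,236),.15),'s',at_z('scene',*S(402,230),.2),at_z('scene',*S(408,308),.15))
# other stamps handle tops
for n,F,L in (('top',T,[(245,95),(437,132),(113,230),(170,415),(361,455)]),('scene',S,[(164,198),(502,107),(571,248),(431,375),(217,348)])):
    for q in L:
        x=at_z(n,*F(*q),.134)[:2]-c; print(n,q,x.round(4),np.hypot(*x).round(4),np.degrees(np.arctan2(x[1],x[0])).round(1))
# fork lips
print('fork end top',[ (at_z('top',*T(*q),.085)[:2]-c).round(4) for q in [(545,278),(525,382)]],[ (at_z('scene',*S(*q),.085)[:2]-c).round(4) for q in [(240,132),(342,105)]])
# stamp
T=lambda a,b:(130+(a+.5)/6-.5,200+(b+.5)/6-.5)
S=lambda a,b:(340+(a+.5)/5-.5,235+(b+.5)/5-.5)
print('stamp t',at_z('top',*T(348,300),.096),'block top corners',[at_z('top',*T(*q),.02)[:2].round(4) for q in [(410,297),(372,360),(335,340),(375,270)]])
print('stamp s',at_z('scene',*S(327,338),.096),'block',[at_z('scene',*S(*q),.02)[:2].round(4) for q in [(252,430),(262,460),(353,447),(337,408)]], at_z('scene',*S(310,420),.042))
E
```

```text
(array([ 0.6223421 , -0.03770992,  0.14455068]), array([ 2.2,  2.7, -0.8, -2.7,  0.8,  0.2, -0.5, -1.9]))
(array([ 0.61868794, -0.03714762,  0.14679704]), array([ 0.8, -0.9,  0.5, -1.2, -0.9,  2.5, -1.2,  0.7, -0.3]))
(array([ 0.62032948, -0.03755665,  0.14581903]), array([ 0.8,  3.4, -1.9, -2.8,  1.1, -2.1, -2.6, -1.4,  0.1, -0.3,  0.1,
       -1.6, -0.5,  3.7,  0.6,  2. ,  1.5]))
gap top [array([-0.12524335,  0.07473749,  0.075     ]), array([-0.13547286, -0.05165496,  0.075     ])]
gap sc [array([-0.13702949, -0.05270916,  0.075     ]), array([-0.12505025,  0.07575043,  0.075     ])]
crank t [0.63887969 0.03203671 0.2       ] [0.638278   0.03183701 0.15      ] s [0.63592558 0.02905495 0.2       ] [0.63728543 0.0316924  0.15      ]
top (245, 95) [0.0965 0.0306] 0.1012 17.6
top (437, 132) [ 0.0755 -0.0679] 0.1016 -42.0
top (113, 230) [0.0255 0.0989] 0.1021 75.6
top (170, 415) [-0.0711  0.0703] 0.1 135.3
top (361, 455) [-0.0926 -0.0257] 0.0961 -164.5
scene (164, 198) [ 0.0724 -0.0677] 0.0991 -43.1
scene (502, 107) [-0.0963 -0.0287] 0.1005 -163.4
scene (571, 248) [-0.0729  0.0685] 0.1 136.8
scene (431, 375) [0.0226 0.0971] 0.0997 76.9
scene (217, 348) [0.0958 0.029 ] 0.1 16.9
fork end top [array([ 0.0093, -0.1263]), array([-0.0464, -0.1141])] [array([ 0.0015, -0.1306]), array([-0.0525, -0.118 ])]
stamp t [0.44662735 0.31361205 0.096     ] block top corners [array([0.4568, 0.2956]), array([0.4228, 0.3155]), array([0.4338, 0.336 ]), array([0.4717, 0.315 ])]
stamp s [0.44520956 0.31553899 0.096     ] block [array([0.4638, 0.3026]), array([0.4704, 0.3171]), array([0.4314, 0.3351]), array([0.4235, 0.3155])] [0.4500429  0.32186311 0.042     ]
```

```bash
cat >> h.py <<'E'
from scipy.spatial.transform import Rotation as Ro
def go(pos,phi=None,o=None):
    o=o or bot.get_obs(); R=Ro.from_quat(o['tool_rot']); M=R.as_matrix()
    d=M.T@(np.array(pos)-o['eef_pos']); cur=np.degrees(np.arctan2(M[1,0],M[0,0]))
    print('t',round(o['clock'],2),'pos',o['eef_pos'].round(4),'phi',cur.round(2),'tilt',M[:,2].round(4),'F',o['ft_force'].round(1),'w',round(o['grip_width'],4))
    print('total units xyz',(d/.025).round(3))
    if phi is not None:
        # world-down target orientation
        c,s=np.cos(np.radians(phi)),np.sin(np.radians(phi))
        Rt=np.array([[c,s,0],[s,-c,0],[0,0,-1.]])
        print('turn units',(Ro.from_matrix(M.T@Rt).as_rotvec()/np.pi).round(4))
E
python3 -m inch '[[0,0,0,0,0,-0.0335,-1],[0,0,0,0,0,-0.0335,-1],[0,0,0,0,0,-0.0335,-1],[0,0,0,0,0,-0.0335,-1],[0,0,0,0,0,-0.0335,-1],[0,0,0,0,0,-0.0335,-1],[0,0,0,0,0,-0.0335,-1],[0,0,0,0,0,-0.0335,-1]]'
python3 -m inch '[[0,0,0,0,0,-0.0335,-1],[0,0,0,0,0,-0.0335,-1],[0,0,0,0,0,-0.0335,-1],[0,0,0,0,0,-0.0335,-1],[0,0,0,0,0,-0.0335,-1],[0,0,0,0,0,-0.0335,-1],[0,0,0,0,0,-0.0335,-1],[0,0,0,0,0,-0.0335,-1]]'
python3 -c "
from h import *
go([.6367,.0306,.235],166.6)"
```

```text
clock: 0.9
eef_pos: [0.1693, 0.47, 0.2308]
tool_rot: [0.51, 0.86, -0.001, 0.0]
ft_force: [-0.5, 1.5, 0.2]
grip_width: 0.0855
clock: 1.7
eef_pos: [0.1693, 0.47, 0.2308]
tool_rot: [0.114, 0.993, -0.001, -0.0]
ft_force: [-0.0, 0.1, -0.1]
grip_width: 0.0854
t 1.7 pos [0.1693 0.47   0.2308] phi 166.92 tilt [-4.0e-04 -1.2e-03 -1.0e+00] F [-0.   0.1 -0.1] w 0.0854
total units xyz [-22.188 -12.89   -0.156]
turn units [-0.0004 -0.      0.0018]
```

```bash

python3 -m inch '[[-0.925,-0.537,0,0,0,0,-1],[-0.925,-0.537,0,0,0,0,-1],[-0.925,-0.537,0,0,0,0,-1],[-0.925,-0.537,0,0,0,0,-1],[-0.925,-0.537,0,0,0,0,-1],[-0.925,-0.537,0,0,0,0,-1],[-0.925,-0.537,0,0,0,0,-1],[-0.925,-0.537,0,0,0,0,-1]]'
python3 -m inch '[[-0.925,-0.537,0,0,0,0,-1],[-0.925,-0.537,0,0,0,0,-1],[-0.925,-0.537,0,0,0,0,-1],[-0.925,-0.537,0,0,0,0,-1],[-0.925,-0.537,0,0,0,0,-1],[-0.925,-0.537,0,0,0,0,-1],[-0.925,-0.537,0,0,0,0,-1],[-0.925,-0.537,0,0,0,0,-1]]'
python3 -m inch '[[-0.925,-0.537,0,0,0,0,-1],[-0.925,-0.537,0,0,0,0,-1],[-0.925,-0.537,0,0,0,0,-1],[-0.925,-0.537,0,0,0,0,-1],[-0.925,-0.537,0,0,0,0,-1],[-0.925,-0.537,0,0,0,0,-1],[-0.925,-0.537,0,0,0,0,-1],[-0.925,-0.537,0,0,0,0,-1]]'
python3 - <<'E'
from h import *
go([.6367,.0306,.162],166.6)
p,d=bot.camera('scene'); cv2.imwrite('pics/s1.png',cv2.resize(p[130:310,170:350],None,fx=3,fy=3,interpolation=cv2.INTER_CUBIC))
E
```

```text
clock: 2.5
eef_pos: [0.3252, 0.3222, 0.2309]
tool_rot: [0.116, 0.993, -0.0, -0.0]
ft_force: [0.6, 0.1, -0.1]
grip_width: 0.0854
clock: 3.3
eef_pos: [0.4804, 0.1751, 0.2308]
tool_rot: [0.116, 0.993, -0.0, -0.001]
ft_force: [0.2, 0.1, 0.3]
grip_width: 0.0855
clock: 4.1
eef_pos: [0.6356, 0.028, 0.2305]
tool_rot: [0.116, 0.993, -0.0, -0.001]
ft_force: [0.2, -0.7, 0.5]
grip_width: 0.0858
t 4.1 pos [0.6356 0.028  0.2305] phi 166.66 tilt [-0.0015 -0.     -1.    ] F [ 0.2 -0.7  0.5] w 0.0858
total units xyz [-0.024  0.111  2.74 ]
turn units [-0.0001 -0.0005  0.0003]
```

View pics/s1.png

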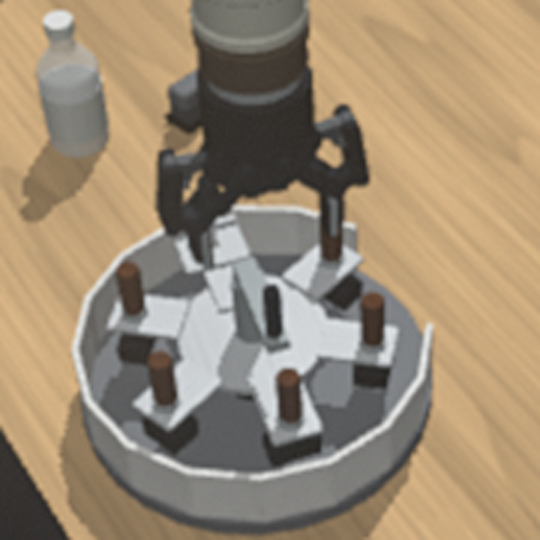

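```bash

python3 -m inch '[[0,0.1,0.343,0,0,0,-1],[0,0,0.343,0,0,0,-1],[0,0,0.343,0,0,0,-1],[0,0,0.343,0,0,0,-1],[0,0,0.343,0,0,0,-1],[0,0,0.343,0,0,0,-1],[0,0,0.343,0,0,0,-1],[0,0,0.343,0,0,0,0]]'
python3 -m inch '[[0,0,0,0,0,0,0.6],[0,0,0,0,0,0,0.6],[0,0,0,0,0,0,0.6],[0,0,0,0,0,0,0.6],[0,0,0,0,0,0,0.6],[0,0,0,0,0,0,0.6],[0,0,0,0,0,0,0.6],[0,0,0,0,0,0,0.6]]'
python3 - <<'E'
from h import *
go([.6367,.0306,.162],166.6)
p,d=bot.camera('scene'); cv2.imwrite('pics/s2.png',cv2.resize(p[130:310,170:350],None,fx=3,fy=3,interpolation=cv2.INTER_CUBIC))
E
```

```text
clock: 4.95
eef_pos: [0.6358, 0.0314, 0.1621]
tool_rot: [0.116, 0.993, -0.0, 0.0]
ft_force: [0.0, 0.2, -0.0]
grip_width: 0.0734
clock: 5.75
eef_pos: [0.636, 0.0313, 0.1629]
tool_rot: [0.116, 0.993, 0.0, 0.0]
ft_force: [1.0, 0.6, 0.0]
grip_width: 0.0174
t 5.75 pos [0.636  0.0313 0.1629] phi 166.67 tilt [ 6.e-04 -0.e+00 -1.e+00] F [1.  0.6 0. ] w 0.0174
total units xyz [-0.033 -0.021  0.036]
turn units [0.     0.0002 0.0004]
```

View pics/s2.png

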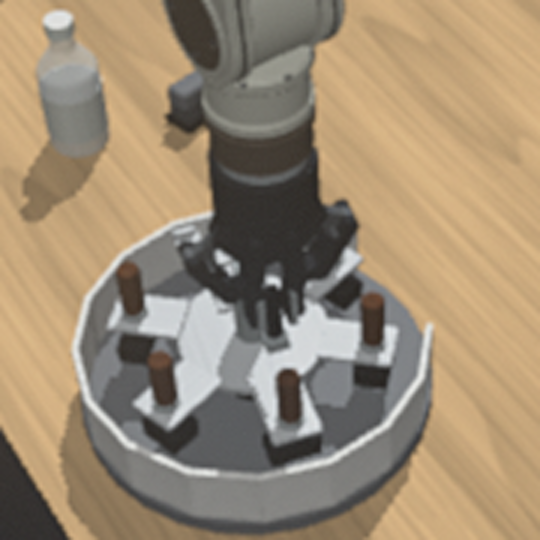

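The peg stands between the jaws (crop 270,300). Dragging it clockwise on the arc.

```bash

python3 -m inch '[[-0.166,-0.005,0,0,0,0.0189,0.6],[-0.166,-0.005,0,0,0,0.0189,0.6],[-0.166,-0.005,0,0,0,0.0189,0.6],[-0.166,-0.005,0,0,0,0.0189,0.6],[-0.166,-0.005,0,0,0,0.0189,0.6],[-0.166,-0.005,0,0,0,0.0189,0.6],[-0.166,-0.005,0,0,0,0.0189,0.6],[-0.166,-0.005,0,0,0,0.0189,0.6]]'
python3 - <<'E'
from h import *
a=np.radians(76.6-27.2)
go([.6205+.07*np.cos(a),-.0375+.07*np.sin(a),.162],166.6-27.2)
E
```

```text
clock: 6.6
eef_pos: [0.6635, 0.0183, 0.1628]
tool_rot: [0.347, 0.938, 0.001, -0.002]
ft_force: [-4.3, 4.0, 1.8]
grip_width: 0.0169
t 6.6 pos [0.6635 0.0183 0.1628] phi 139.4 tilt [-0.0035  0.0034 -1.    ] F [-4.3  4.   1.8] w 0.0169
total units xyz [-0.147 -0.014  0.029]
turn units [ 0.0001 -0.0015 -0.    ]
```

```bash

python3 -m inch '[[-0.166,-0.005,0,0,0,0.0189,0.6],[-0.166,-0.005,0,0,0,0.0189,0.6],[-0.166,-0.005,0,0,0,0.0189,0.6],[-0.166,-0.005,0,0,0,0.0189,0.6],[-0.166,-0.005,0,0,0,0.0189,0.6],[-0.166,-0.005,0,0,0,0.0189,0.6],[-0.166,-0.005,0,0,0,0.0189,0.6],[-0.166,-0.005,0,0,0,0.0189,0.6]]'
python3 -m inch '[[-0.166,-0.005,0,0,0,0.0189,0.6],[-0.166,-0.005,0,0,0,0.0189,0.6],[-0.166,-0.005,0,0,0,0.0189,0.6],[-0.166,-0.005,0,0,0,0.0189,0.6],[-0.166,-0.005,0,0,0,0.0189,0.6],[-0.166,-0.005,0,0,0,0.0189,0.6],[-0.166,-0.005,0,0,0,0.0189,0.6],[-0.166,-0.005,0,0,0,0.0189,0.6]]'
python3 -m inch '[[0,0,0,0,0,0,1],[0,0,0,0,0,0,1],[0,0,0,0,0,0,1],[0,0,0,0,0,0,1],[0,0,0,0,0,0,1],[0,0,0,0,0,0,1],[0,0,0,0,0,0,1],[0,0,0,0,0,0,1]]'
python3 - <<'E'
from h import *
a=np.radians(-4.9)
go([.6205+.07*np.cos(a),-.0375+.07*np.sin(a),.162],85.1)
x=bot.get_obs()['eef_pos'];print(np.degrees(np.arctan2(x[1]+.0375,x[0]-.6205)))
for n,s in (('scene',np.s_[170:310,180:330]),('top',np.s_[135:245,240:350])):
    p,d=bot.camera(n); cv2.imwrite(f'pics/{n}3.png',cv2.resize(p[s],None,fx=5,fy=5,interpolation=cv2.INTER_CUBIC))
E
```

```text
clock: 7.4
eef_pos: [0.6841, -0.0072, 0.1628]
tool_rot: [0.558, 0.83, 0.002, -0.002]
ft_force: [-1.4, 6.6, 0.8]
grip_width: 0.0172
clock: 8.2
eef_pos: [0.6905, -0.0399, 0.1629]
tool_rot: [0.737, 0.676, 0.003, -0.001]
ft_force: [3.2, 7.6, -0.1]
grip_width: 0.0171
clock: 9.0
eef_pos: [0.6906, -0.0409, 0.1631]
tool_rot: [0.737, 0.676, 0.002, -0.0]
ft_force: [2.3, 3.8, -0.5]
grip_width: 0.0123
t 9.0 pos [ 0.6906 -0.0409  0.1631] phi 85.08 tilt [ 0.0029  0.003  -1.    ] F [ 2.3  3.8 -0.5] w 0.0123
total units xyz [-0.105 -0.007  0.042]
turn units [ 0.0008 -0.001  -0.0001]
-2.75302462550272
```

View pics/scene3.png

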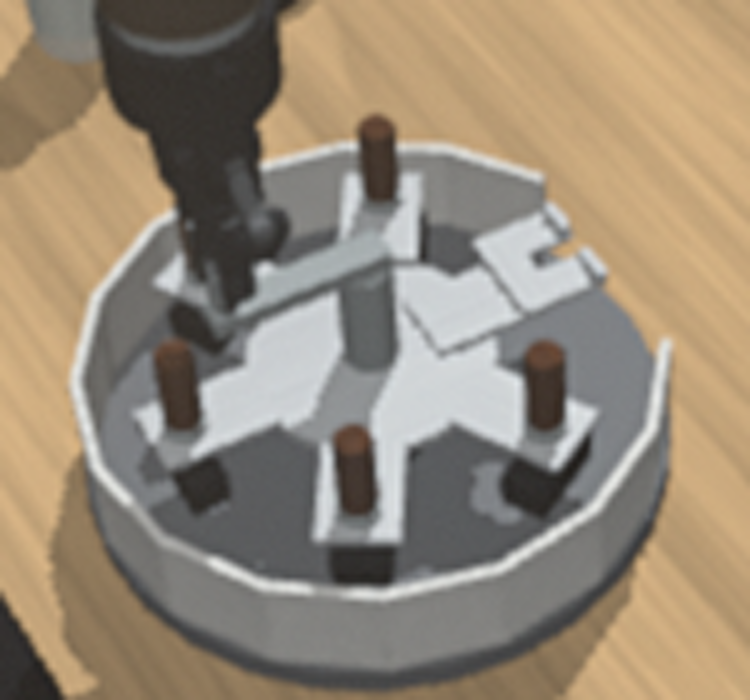

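View pics/top3.png

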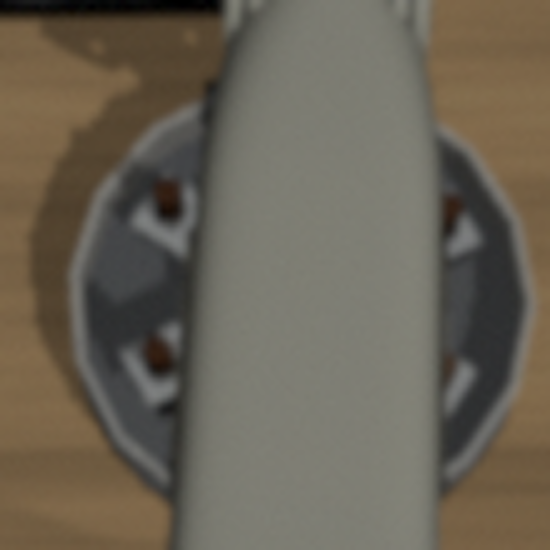

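```bash
python3 - <<'E'
from h import *
c=np.array([.6205,-.0375])
S=lambda a,b:(180+(a+.5)/5-.5,170+(b+.5)/5-.5)
T=lambda a,b:(240+(a+.5)/5-.5,135+(b+.5)/5-.5)
for n,F,L in (('scene',S,[(376,125),(175,350),(353,436),(546,350)]),('top',T,[(166,193),(155,345)])):
  for q in L:
    x=at_z(n,*F(*q),.134)[:2]-c;a=np.degrees(np.arctan2(x[1],x[0])); print(x.round(4),np.hypot(*x).round(4),a.round(1),(a%60).round(1))
# gap ends again
g=[(at_z('scene',*S(*q),.075)[:2]-c).round(4) for q in [(545,178),(668,342)]];print(g, np.degrees(np.arctan2(*(g[0]+g[1])[::-1])))
e=[(at_z('scene',*S(*q),.085)[:2]-c).round(4) for q in [(548,207),(568,237),(580,250),(606,282)]];print(e)
a=np.radians(175.1);u=np.array([np.cos(a),np.sin(a)]);v=np.array([u[1],-u[0]]);print([(x@u,x@v) for x in e])
E
```

```text
[-0.056  -0.0832] 0.1003 -123.9 56.1
[ 0.0981 -0.0074] 0.0983 -4.3 55.7
[0.055  0.0828] 0.0994 56.4 56.4
[-0.0455  0.0888] 0.0998 117.1 57.1
[0.056  0.0853] 0.102 56.7 56.7
[-0.0396  0.0923] 0.1005 113.2 53.2
[array([-0.1372, -0.0528]), array([-0.1256,  0.076 ])] 174.95500380913955
[array([-0.1218, -0.0264]), array([-0.1187, -0.0031]), array([-0.1188,  0.0078]), array([-0.1175,  0.0332])]
[(np.float64(0.11909985030522591), np.float64(-0.0367072970575713)), (np.float64(0.11800139419613476), np.float64(-0.013227659194597343)), (np.float64(0.11903207318795114), np.float64(-0.0023760371584302005)), (np.float64(0.1199064141505921), np.float64(0.023042175364897402))]
```

```bash

python3 -m inch '[[-0.016,0,0,0,0,0.0018,1],[-0.016,0,0,0,0,0.0018,1],[-0.016,0,0,0,0,0.0018,1],[-0.016,0,0,0,0,0.0018,1],[0,0,0,0,0,0,1],[0,0,0,0,0,0,1],[0,0,0,0,0,0,1],[0,0,0,0,0,0,1]]'
python3 - <<'E'
from h import *
go([.6902,-.0435,.162],85.1)
for n,s in (('scene',np.s_[170:310,180:330]),):
    p,d=bot.camera(n); cv2.imwrite(f'pics/{n}4.png',cv2.resize(p[s],None,fx=5,fy=5,interpolation=cv2.INTER_CUBIC))
E
```

```text
clock: 9.9
eef_pos: [0.6906, -0.0418, 0.1631]
tool_rot: [0.744, 0.668, 0.002, -0.0]
ft_force: [4.2, 6.0, 0.1]
grip_width: 0.0127
t 9.9 pos [ 0.6906 -0.0418  0.1631] phi 83.83 tilt [ 0.0031  0.0039 -1.    ] F [4.2 6.  0.1] w 0.0127
total units xyz [-0.071 -0.008  0.042]
turn units [ 0.0008 -0.0013 -0.0071]
```

View pics/scene4.png

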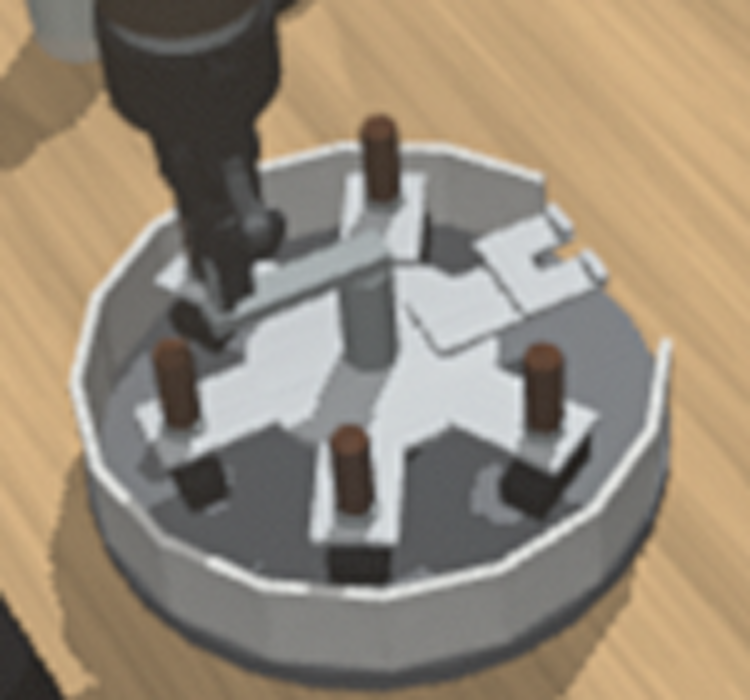

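```bash

python3 -m inch '[[-0.015,0,0,0,0,0,1],[-0.015,0,0,0,0,0,1],[0,0,0,0,0,0,1],[0,0,0,0,0,0,-1],[0,0,0,0,0,0,-1],[0,0,0,0,0,0,-1],[0,0,0,0,0,0,-1],[0,0,0,0,0,0,-1]]'
python3 -m inch '[[0,0,-0.7,0,0,0,-1],[0,0,-0.7,0,0,0,-1],[0,0,-0.7,0,0,0,-1],[0,0,-0.7,0,0,0,-1],[-1,0,-0.7,0,0,0,-1],[-1,0,0,0,0,0,-1],[-1,0,0,0,0,0,-1],[-1,0,0,0,0,0,-1]]'
python3 - <<'E'
from h import *
go([.4465,.3145,.215],85.1)
for n,s in (('scene',np.s_[170:310,180:330]),('top',np.s_[135:245,240:350])):
    p,d=bot.camera(n); cv2.imwrite(f'pics/{n}5.png',cv2.resize(p[s],None,fx=5,fy=5,interpolation=cv2.INTER_CUBIC))
    cv2.imwrite(f'pics/{n}5r.png',p)
E
```

```text
clock: 10.75
eef_pos: [0.6889, -0.0455, 0.1627]
tool_rot: [0.745, 0.667, -0.0, -0.0]
ft_force: [0.3, 0.1, 0.3]
grip_width: 0.0831
clock: 11.55
eef_pos: [0.678, -0.1456, 0.2505]
tool_rot: [0.745, 0.667, 0.0, 0.0]
ft_force: [-0.3, 0.2, -0.1]
grip_width: 0.0851
t 11.55 pos [ 0.678  -0.1456  0.2505] phi 83.73 tilt [ 5.e-04 -2.e-04 -1.e+00] F [-0.3  0.2 -0.1] w 0.0851
total units xyz [ 17.281 -11.216   1.414]
turn units [ 0.0002  0.     -0.0076]
```

View pics/scene5.png

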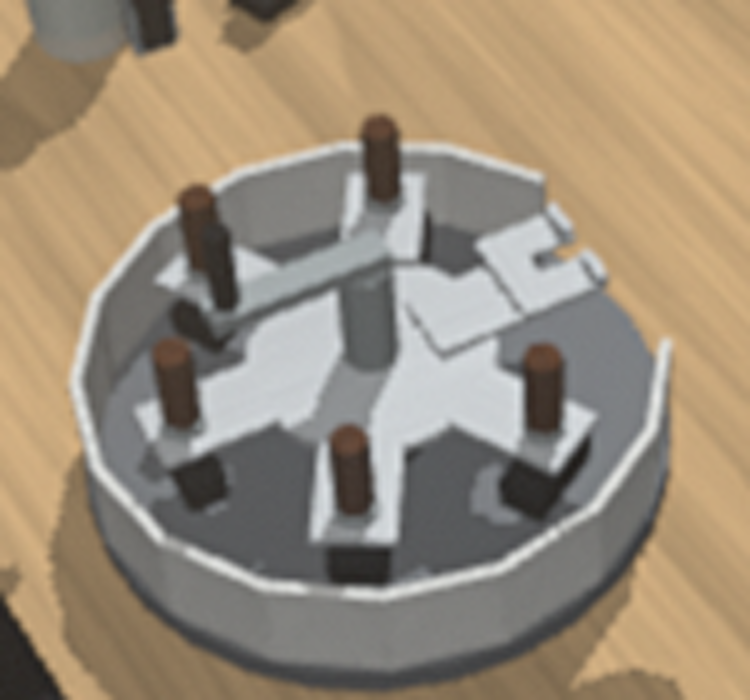

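View pics/top5.png

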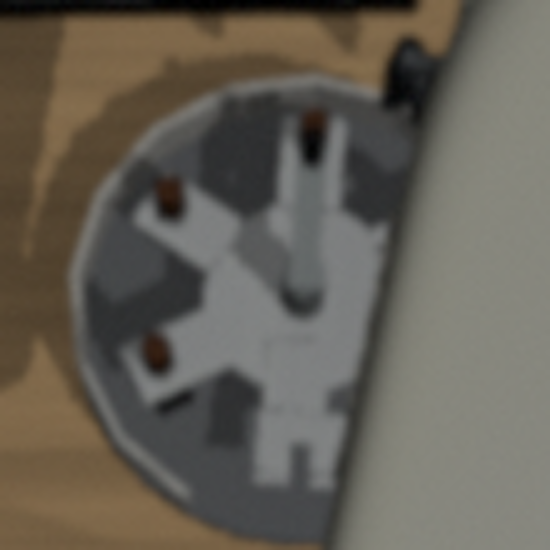

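```bash
cat > m.py <<'E'
from h import *
c=np.array([.620,-.0376])
S=lambda a,b:(180+(a+.5)/5-.5,170+(b+.5)/5-.5)
T=lambda a,b:(240+(a+.5)/5-.5,135+(b+.5)/5-.5)
A=[]
for n,F,L in (('scene',S,[(380,123),(198,194),(172,347),(350,434),(543,351)]),('top',T,[(168,187),(154,342),(313,115)])):
  for q in L:
    x=at_z(n,*F(*q),.134)[:2]-c;a=np.degrees(np.arctan2(x[1],x[0])); print(x.round(4),np.hypot(*x).round(4),a.round(1),(a%60).round(1));A.append(x)
print('opp',[np.degrees(np.arctan2(*(d)[::-1])) for d in (A[3]-A[0],A[1]-A[4])])
a=np.radians(175.0);u=np.array([np.cos(a),np.sin(a)]);v=np.array([u[1],-u[0]])
g=[(at_z('scene',*S(*q),.075)[:2]-c) for q in [(545,178),(668,342)]];print(np.degrees(np.arctan2(*(g[0]+g[1])[::-1])))
for z in(.076,.080,.084):
  # inner far edges of lips/plates on top face: slot bottom corners, plate inner corners
  print(z,'scene slot bottom / mouth',[ ((x:=at_z('scene',*S(*q),z)[:2]-c)@u, x@v) for q in [(530,258),(542,268)]])
  print('   top prong ends (left,right?), slot',[ (((x:=at_z('top',*T(*q),z)[:2]-c)@u).round(4), (x@v).round(4)) for q in [(253,485),(291,485),(312,485),(291,440),(312,440)]])
E
python3 m.py
python3 - <<'E'
import cv2
p=cv2.imread('pics/scene5r.png');cv2.imwrite('pics/f5.png',cv2.resize(p[200:250,265:320],None,fx=12,fy=12,interpolation=cv2.INTER_CUBIC))
p=cv2.imread('pics/top5r.png');cv2.imwrite('pics/f5t.png',cv2.resize(p[195:250,270:320],None,fx=12,fy=12,interpolation=cv2.INTER_CUBIC))
E
```

```text
[-0.0579 -0.0832] 0.1014 -124.8 55.2
[ 0.042  -0.0905] 0.0998 -65.1 54.9
[ 0.0989 -0.0097] 0.0993 -5.6 54.4
[0.0561 0.0811] 0.0986 55.3 55.3
[-0.0435  0.0886] 0.0987 116.1 56.1
[0.0603 0.0841] 0.1035 54.4 54.4
[-0.0373  0.0931] 0.1002 111.8 51.8
[ 0.1055 -0.0059] 0.1056 -3.2 56.8
opp [np.float64(55.26408619917647), np.float64(-64.50272671731275)]
174.89210945657777
0.076 scene slot bottom / mouth [(np.float64(0.0974555265893197), np.float64(-0.01713934974330468)), (np.float64(0.09956067190630326), np.float64(-0.008117766591503744))]
   top prong ends (left,right?), slot [(np.float64(0.1196), np.float64(0.0234)), (np.float64(0.1178), np.float64(-0.0003)), (np.float64(0.1168), np.float64(-0.0134)), (np.float64(0.0893), np.float64(0.0018)), (np.float64(0.0883), np.float64(-0.0114))]
0.08 scene slot bottom / mouth [(np.float64(0.09578922913063363), np.float64(-0.013892309078741052)), (np.float64(0.09788580968670955), np.float64(-0.004907430140221245))]
   top prong ends (left,right?), slot [(np.float64(0.1202), np.float64(0.0233)), (np.float64(0.1184), np.float64(-0.0003)), (np.float64(0.1174), np.float64(-0.0134)), (np.float64(0.09), np.float64(0.0018)), (np.float64(0.089), np.float64(-0.0113))]
0.084 scene slot bottom / mouth [(np.float64(0.09412293167194748), np.float64(-0.010645268414177414)), (np.float64(0.09621094746711607), np.float64(-0.0016970936889385438))]
   top prong ends (left,right?), slot [(np.float64(0.1208), np.float64(0.0232)), (np.float64(0.119), np.float64(-0.0003)), (np.float64(0.118), np.float64(-0.0133)), (np.float64(0.0907), np.float64(0.0018)), (np.float64(0.0897), np.float64(-0.0113))]
```

View pics/f5.png

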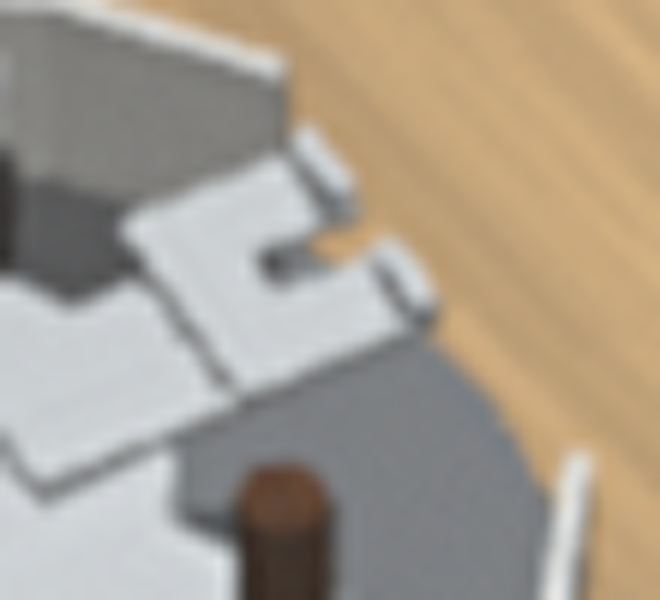

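View pics/f5t.png

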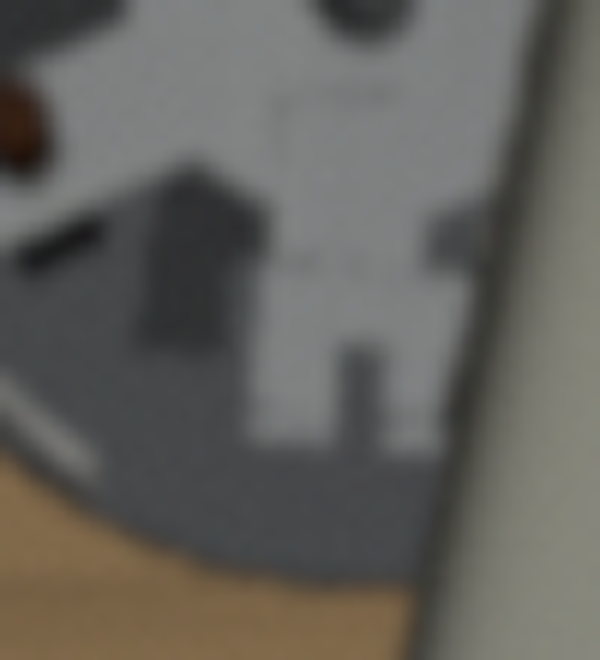

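```bash
python3 - <<'E'
from h import *
c=np.array([.620,-.0376])
a=np.radians(175.0);u=np.array([np.cos(a),np.sin(a)]);v=np.array([u[1],-u[0]])
S=lambda a,b:(265+(a+.5)/12-.5,200+(b+.5)/12-.5)
T=lambda a,b:(270+(a+.5)/12-.5,195+(b+.5)/12-.5)
def sh(n,F,q,z):
    x=at_z(n,*F(*q),z)[:2]-c; return (x@u*1e3).round(1),(x@v*1e3).round(1)
for z in (.076,.08,.084):
    print(z,'plate inner corners',[sh('scene',S,q,z) for q in [(122,228),(240,402)]],'slot bottom',[sh('scene',S,q,z) for q in [(257,255),(283,290)]],'lip outer top corners',[sh('scene',S,q,z+.005) for q in [(312,122),(352,190),(392,236),(438,300)]])
    print('   top: left edge',[sh('top',T,q,z) for q in [(252,270),(246,440)]],'right',[sh('top',T,q,z) for q in [(476,285)]],'slot',[sh('top',T,q,z) for q in [(338,345),(384,345),(338,440),(384,450)]])
# reference: column centre
print(sh('top',lambda a,b:(240+(a+.5)/5-.5,135+(b+.5)/5-.5),(302,300),.15))
E
```

```text
0.076 plate inner corners [(np.float64(77.3), np.float64(-38.8)), (np.float64(76.3), np.float64(16.9))] slot bottom [(np.float64(98.9), np.float64(-17.9)), (np.float64(99.0), np.float64(-6.4))] lip outer top corners [(np.float64(125.6), np.float64(-42.5)), (np.float64(123.5), np.float64(-20.7)), (np.float64(124.5), np.float64(-4.9)), (np.float64(124.1), np.float64(15.8))]
   top: left edge [(np.float64(73.4), np.float64(25.8)), (np.float64(118.4), np.float64(23.9))] right [(np.float64(72.9), np.float64(-32.9))] slot [(np.float64(91.5), np.float64(1.9)), (np.float64(90.6), np.float64(-10.1)), (np.float64(116.6), np.float64(0.0)), (np.float64(118.3), np.float64(-12.1))]
0.08 plate inner corners [(np.float64(75.7), np.float64(-35.4)), (np.float64(74.7), np.float64(20.0))] slot bottom [(np.float64(97.2), np.float64(-14.7)), (np.float64(97.3), np.float64(-3.2))] lip outer top corners [(np.float64(123.8), np.float64(-39.1)), (np.float64(121.7), np.float64(-17.4)), (np.float64(122.7), np.float64(-1.6)), (np.float64(122.4), np.float64(18.9))]
   top: left edge [(np.float64(74.1), np.float64(
[... 264 characters left out ...]
 inner corners [(np.float64(74.2), np.float64(-32.1)), (np.float64(73.1), np.float64(23.2))] slot bottom [(np.float64(95.6), np.float64(-11.4)), (np.float64(95.7), np.float64(-0.0))] lip outer top corners [(np.float64(122.0), np.float64(-35.7)), (np.float64(119.9), np.float64(-14.1)), (np.float64(120.9), np.float64(1.6)), (np.float64(120.6), np.float64(22.1))]
   top: left edge [(np.float64(74.8), np.float64(25.7)), (np.float64(119.6), np.float64(23.8))] right [(np.float64(74.3), np.float64(-32.7))] slot [(np.float64(92.9), np.float64(1.9)), (np.float64(92.0), np.float64(-10.0)), (np.float64(117.8), np.float64(0.1)), (np.float64(119.5), np.float64(-12.0))]
(np.float64(15.9), np.float64(1.6))
```

```bash
python3 - <<'E'
from h import *
p,d=bot.camera('scene')
c=np.array([.620,-.0376])
def X(u,v): return at_d('scene',u,v,d[v,u])
S=lambda a,b:(round(265+(a+.5)/12-.5),round(200+(b+.5)/12-.5))
for nm,q in (('fork',[(190,240),(220,300),(250,340),(320,320),(240,200)]),('arm',[(100,350),(60,400)])):
    print(nm,[X(*S(*k)).round(4)[2] for k in q])
S2=lambda a,b:(round(180+(a+.5)/5-.5),round(170+(b+.5)/5-.5))
for nm,q in (('fork of 380,124',[(355,200),(410,230),(355,215),(365,180)]),('350',[(330,520),(390,500),(335,480),(390,470)]),('543',[(500,420),(570,430),(510,390),(585,415)]),('172',[(215,430),(225,400),(150,425)]),('hub',[(260,360),(300,390),(470,370)]),('desk',[(690,100),(720,500)])):
    print(nm,[X(*S2(*k)).round(4)[2] for k in q])
E
```

```text
fork [np.float64(0.0876), np.float64(0.085), np.float64(0.0865), np.float64(0.0865), np.float64(0.0877)]
arm [np.float64(0.0796), np.float64(0.0807)]
fork of 380,124 [np.float64(0.0819), np.float64(0.0848), np.float64(0.0828), np.float64(0.0987)]
350 [np.float64(0.0788), np.float64(0.0833), np.float64(0.1132), np.float64(0.0824)]
543 [np.float64(0.083), np.float64(0.0788), np.float64(0.0829), np.float64(0.08)]
172 [np.float64(0.0822), np.float64(0.0819), np.float64(0.0836)]
hub [np.float64(0.0789), np.float64(0.0807), np.float64(0.0763)]
desk [np.float64(-0.0015), np.float64(0.0031)]
```

```bash
python3 - <<'E'
from h import *
T=lambda a,b:(130+(a+.5)/6-.5,200+(b+.5)/6-.5)
S=lambda a,b:(340+(a+.5)/5-.5,235+(b+.5)/5-.5)
for nm,q in dict(blue=(495,307),or1=(450,152),or2=(418,448),or3=(615,422),me=(350,300)).items(): print(nm,'top',at_z('top',*T(*q),.096).round(3))
for nm,q in dict(blue=(222,212),or1=(113,340),or2=(400,200),or3=(227,70),me=(327,338)).items(): print(nm,'sc',at_z('scene',*S(*q),.096).round(3))
print('cup',at_z('top',*T(130,130),.1).round(3),'glue',at_z('top',*T(165,312),.04).round(3))
go([.4465,.3155,.165],155)
E
```

```text
blue top [0.443 0.237 0.096]
or1 top [0.523 0.262 0.096]
or2 top [0.37  0.276 0.096]
or3 top [0.383 0.175 0.096]
me top [0.447 0.313 0.096]
blue sc [0.439 0.238 0.096]
or1 sc [0.524 0.264 0.096]
or2 sc [0.367 0.278 0.096]
or3 sc [0.383 0.175 0.096]
me sc [0.445 0.316 0.096]
cup [0.536 0.43  0.1  ] glue [0.447 0.424 0.04 ]
t 11.7 pos [ 0.6777 -0.1466  0.2501] phi 83.54 tilt [-1.e-04  0.e+00 -1.e+00] F [ 0.3 -0.3  0.8] w 0.0855
total units xyz [ 17.324 -11.27    3.407]
turn units [-0.    -0.    -0.397]
```

```bash

python3 -m inch '[[0.866,-0.563,0,0,0,0,0],[0.866,-0.563,0,0,0,0,0],[0.866,-0.563,0,0,0,0,0],[0.866,-0.563,0,0,0,0,0],[0.866,-0.563,0,0,0,0,0],[0.866,-0.563,0,0,0,0,0],[0.866,-0.563,0,0,0,0,0],[0.866,-0.563,0,0,0,0,0]]'
python3 -m inch '[[0.866,-0.563,0,0,0,0,0],[0.866,-0.563,0,0,0,0,0],[0.866,-0.563,0,0,0,0,0],[0.866,-0.563,0,0,0,0,0],[0.866,-0.563,0,0,0,0,0],[0.866,-0.563,0,0,0,0,0],[0.866,-0.563,0,0,0,0,0],[0.866,-0.563,0,0,0,0,0]]'
python3 -m inch '[[0.866,-0.563,0,0,0,0,0],[0.866,-0.563,0,0,0,0,0],[0.866,-0.563,0,0,0,0,0],[0.866,-0.563,0,0,0,0,0],[0,0,0,0,0,-0.0441,0],[0,0,0,0,0,-0.0441,0],[0,0,0,0,0,-0.0441,0],[0,0,0,0,0,-0.0441,0]]'
python3 -m inch '[[0,0,0,0,0,-0.0441,0],[0,0,0,0,0,-0.0441,0],[0,0,0,0,0,-0.0441,0],[0,0,0,0,0,-0.0441,0],[0,0,0,0,0,-0.0441,0],[0,0,0.8,0,0,0,0],[0,0,0.8,0,0,0,0],[0,0,0.8,0,0,0,0]]'
python3 - <<'E'
from h import *
go([.4465,.3150,.053],155)
p,d=bot.camera('scene'); cv2.imwrite('pics/s6.png',cv2.resize(p[200:350,330:470],None,fx=4,fy=4,interpolation=cv2.INTER_CUBIC))
p,d=bot.camera('top'); cv2.imwrite('pics/t6.png',cv2.resize(p[160:270,240:350],None,fx=5,fy=5,interpolation=cv2.INTER_CUBIC))
cv2.imwrite('pics/t6r.png',p)
E
```

```text
clock: 12.5
eef_pos: [0.5844, 0.0419, 0.2504]
tool_rot: [0.744, 0.668, 0.0, -0.0]
ft_force: [-0.1, -1.3, 0.6]
grip_width: 0.0425
clock: 13.3
eef_pos: [0.4911, 0.2262, 0.2505]
tool_rot: [0.744, 0.668, 0.0, -0.0]
ft_force: [0.1, 0.0, 0.2]
grip_width: 0.0428
clock: 14.1
eef_pos: [0.4448, 0.3176, 0.2503]
tool_rot: [0.531, 0.848, 0.0, -0.0]
ft_force: [-0.2, 0.2, -0.2]
grip_width: 0.0429
clock: 14.9
eef_pos: [0.445, 0.3175, 0.1899]
tool_rot: [0.214, 0.977, 0.001, 0.0]
ft_force: [-0.1, -0.1, 0.3]
grip_width: 0.0426
t 14.9 pos [0.445  0.3175 0.1899] phi 155.25 tilt [ 5.e-04  9.e-04 -1.e+00] F [-0.1 -0.1  0.3] w 0.0426
total units xyz [-0.095 -0.074  5.477]
turn units [0.0003 0.     0.0014]
```

View pics/s6.png

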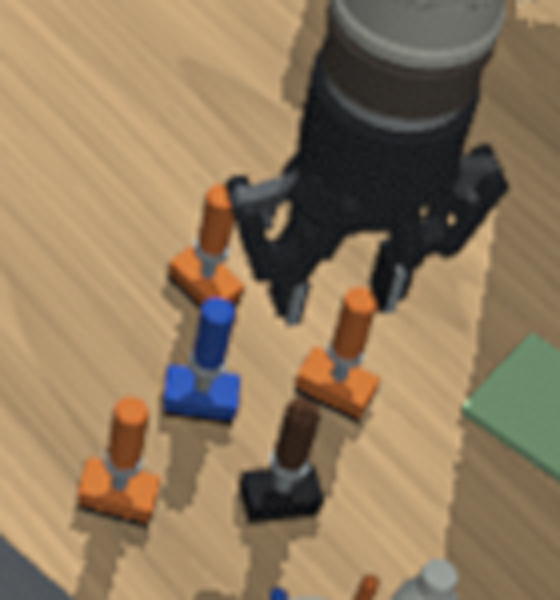

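View pics/t6.png

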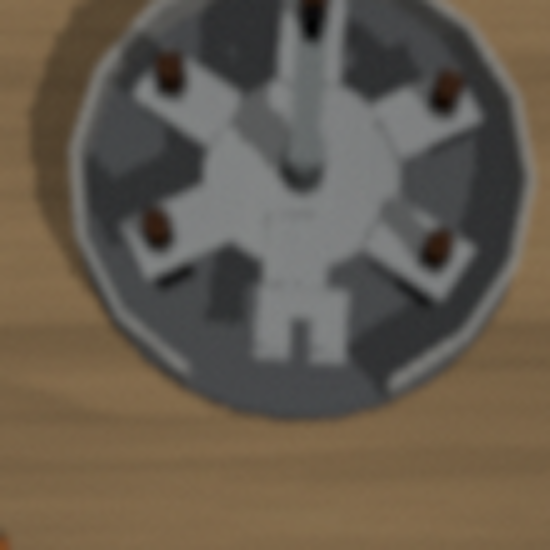

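```bash
python3 - <<'E'
from h import *
q=proj('scene',[[.445,.3175,.19],[.445,.3175,.2],[.445,.3175,.096],[.4465,.315,.096],[.4465,.315,.042]]); print(((q-[330,200])*4).round(0))
c=np.array([.620,-.0376])
T=lambda a,b:(240+(a+.5)/5-.5,160+(b+.5)/5-.5)
H=[at_z('top',*T(*q),.134)[:2] for q in [(170,66),(447,84),(154,222),(436,245)]]
print(np.array(H).round(4),'ctr',(H[0]+H[3])/2,(H[1]+H[2])/2,[np.degrees(np.arctan2(*(d)[::-1]))for d in (H[0]-H[3],H[1]-H[2])])
g=[at_z('top',*T(*q),.075)[:2] for q in [(188,370),(388,387)]];print(g,np.degrees(np.arctan2(*(g[0]-g[1])))) 
c=(H[0]+H[3]+H[1]+H[2])/4;x=(g[0]+g[1])/2-c;print(np.degrees(np.arctan2(x[1],x[0])))
a=np.radians(175.0);u=np.array([np.cos(a),np.sin(a)]);v=np.array([u[1],-u[0]])
for q in [(252,350),(350,355),(291,345),(313,347),(291,320),(313,322)]:
    x=at_z('top',*T(*q),.084)[:2]-c; print(q,(x@u*1e3).round(1),(x@v*1e3).round(1))
E
```

```text
[[331. 309.]
 [334. 297.]
 [303. 411.]
 [298. 409.]
 [283. 463.]]
[[ 0.6777  0.0453]
 [ 0.6643 -0.125 ]
 [ 0.5796  0.0555]
 [ 0.5635 -0.1157]] ctr [ 0.62062456 -0.03517868] [ 0.62198685 -0.03475656] [np.float64(54.64973344946367), np.float64(-64.85170785537426)]
[array([0.49713583, 0.03680422]), array([ 0.48513183, -0.08802019])] 5.493076261487525
175.8873893029866
(252, 350) 115.6 21.6
(350, 355) 114.1 -39.4
(291, 345) 110.6 -2.4
(313, 347) 110.8 -16.1
(291, 320) 94.9 -1.2
(313, 322) 95.1 -15.0
```

The dark-handled stamp is at crop (300,430) and is the only dark brown handle; the others nearby are blue (210,360) and orange (215,240), (345,350), (125,460). Going down and gripping.

```bash

python3 -m inch '[[-0.08,-0.04,0.8,0,0,0,0],[0,0,0.8,0,0,0,0],[0,0,0.8,0,0,0,0],[0,0,0.8,0,0,0,0],[0,0,0.8,0,0,0,0],[0,0,0.7,0,0,0,0],[0,0,0.5,0,0,0,0],[0,0,0.27,0,0,0,0]]'
python3 -m inch '[[0,0,0,0,0,0,0.3],[0,0,0,0,0,0,0.5],[0,0,0,0,0,0,0.6],[0,0,0,0,0,0,0.7],[0,0,0,0,0,0,1],[0,0,0,0,0,0,1],[0,0,0,0,0,0,1],[0,0,0,0,0,0,1]]'
python3 - <<'E'
from h import *
go([.4465,.3150,.053],155)
p,d=bot.camera('scene'); cv2.imwrite('pics/s7.png',cv2.resize(p[220:350,340:460],None,fx=5,fy=5,interpolation=cv2.INTER_CUBIC))
E
```

```text
clock: 15.8
eef_pos: [0.4468, 0.3152, 0.0531]
tool_rot: [0.215, 0.977, -0.0, -0.0]
ft_force: [-0.2, 0.6, 0.4]
grip_width: 0.0428
clock: 16.6
eef_pos: [0.4474, 0.315, 0.054]
tool_rot: [0.215, 0.977, 0.0, 0.0]
ft_force: [-0.1, -0.5, 3.0]
grip_width: 0.0186
t 16.6 pos [0.4474 0.315  0.054 ] phi 155.16 tilt [ 8.e-04  5.e-04 -1.e+00] F [-0.1 -0.5  3. ] w 0.0186
total units xyz [ 0.031 -0.017  0.039]
turn units [0.0003 0.0002 0.0009]
```

View pics/s7.png

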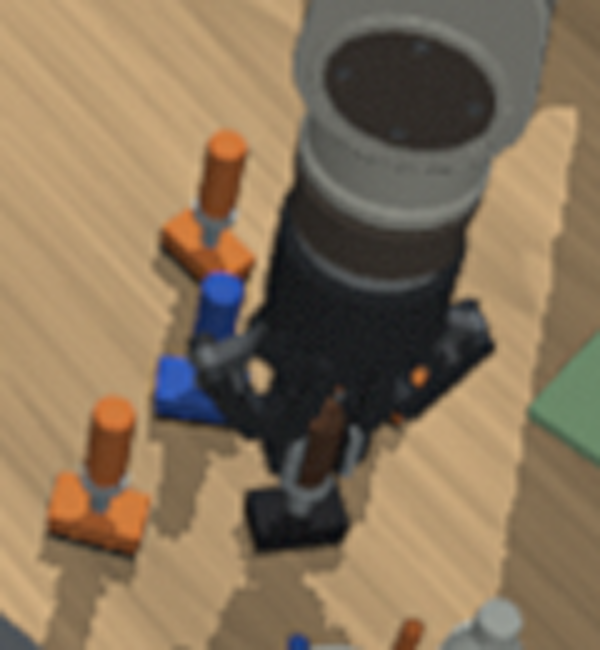

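```bash

python3 -m inch '[[0,0,-0.4,0,0,0,1],[0,0,-0.8,0,0,0,1],[0,0,-0.8,0,0,0,1],[0,0,-0.8,0,0,0,1],[0,0,-0.7,0,0,0.043,1],[0,0,-0.7,0,0,0.043,1],[0,0,-0.7,0,0,0.043,1],[0,0,-0.6,0,0,0.043,1]]'
python3 -m inch '[[0,0,0,0,0,0.043,1],[0,0,0,0,0,0.043,1],[0,0,0,0,0,0.043,1],[0,0,0,0,0,0.043,1],[0,0,0,0,0,0.043,1],[-0.5,0,0,0,0,0,1],[-0.8,0,0,0,0,0,1],[-0.8,0,0,0,0,0,1]]'
python3 - <<'E'
from h import *
go([.460,-.0305,.185],85)
E
```

```text
clock: 17.45
eef_pos: [0.447, 0.3148, 0.1922]
tool_rot: [0.47, 0.882, 0.0, 0.0]
ft_force: [1.3, 0.4, -0.9]
grip_width: 0.0183
clock: 18.25
eef_pos: [0.4424, 0.2612, 0.1909]
tool_rot: [0.733, 0.68, -0.001, 0.0]
ft_force: [-0.1, -0.4, -1.3]
grip_width: 0.0187
t 18.25 pos [0.4424 0.2612 0.1909] phi 85.73 tilt [-6.e-04 -8.e-04 -1.e+00] F [-0.1 -0.4 -1.3] w 0.0187
total units xyz [-11.584   1.572   0.244]
turn units [-0.0002  0.0003  0.004 ]
```

```bash

python3 -m inch '[[-0.72,0.098,0,0,0,0.004,1],[-0.72,0.098,0,0,0,0,1],[-0.72,0.098,0,0,0,0,1],[-0.72,0.098,0,0,0,0,1],[-0.72,0.098,0,0,0,0,1],[-0.72,0.098,0,0,0,0,1],[-0.72,0.098,0,0,0,0,1],[-0.72,0.098,0,0,0,0,1]]'
python3 -m inch '[[-0.72,0.098,0,0,0,0,1],[-0.72,0.098,0,0,0,0,1],[-0.72,0.098,0,0,0,0,1],[-0.72,0.098,0,0,0,0,1],[-0.72,0.098,0,0,0,0,1],[-0.72,0.098,0,0,0,0,1],[-0.72,0.098,0,0,0,0,1],[-0.72,0.098,0,0,0,0,1]]'
python3 - <<'E'
from h import *
go([.4655,-.0303,.107],85)
E
```

```text
clock: 19.05
eef_pos: [0.4489, 0.1158, 0.1911]
tool_rot: [0.738, 0.675, -0.0, 0.0]
ft_force: [0.3, 1.2, -0.7]
grip_width: 0.0189
clock: 19.85
eef_pos: [0.4551, -0.0291, 0.1911]
tool_rot: [0.738, 0.675, -0.0, -0.0]
ft_force: [-0.0, -0.5, -1.5]
grip_width: 0.0185
t 19.85 pos [ 0.4551 -0.0291  0.1911] phi 84.95 tilt [-5.e-04 -3.e-04 -1.e+00] F [-0.  -0.5 -1.5] w 0.0185
total units xyz [-0.009  0.419  3.365]
turn units [-0.0001  0.0001 -0.0003]
```

```bash

python3 -m inch '[[0,0.2,0.6,0,0,0,1],[0,0.2,0.6,0,0,0,1],[0,0,0.6,0,0,0,1],[0,0,0.6,0,0,0,1],[0,0,0.5,0,0,0,1],[0,0,0.3,0,0,0,1],[0,0,0.16,0,0,0,1],[0,0,0,0,0,0,1]]'
python3 - <<'E'
from h import *
go([.4705,-.0307,.106],85)
p,d=bot.camera('scene'); cv2.imwrite('pics/s8r.png',p);cv2.imwrite('pics/s8.png',cv2.resize(p[180:280,250:340],None,fx=6,fy=6,interpolation=cv2.INTER_CUBIC))
p,d=bot.camera('top'); cv2.imwrite('pics/t8.png',cv2.resize(p[180:270,255:345],None,fx=6,fy=6,interpolation=cv2.INTER_CUBIC))
E
```

```text
clock: 20.65
eef_pos: [0.4655, -0.0289, 0.1068]
tool_rot: [0.738, 0.674, -0.0, -0.0]
ft_force: [-0.1, -0.5, -0.9]
grip_width: 0.0187
t 20.65 pos [ 0.4655 -0.0289  0.1068] phi 84.82 tilt [-8.e-04 -0.e+00 -1.e+00] F [-0.1 -0.5 -0.9] w 0.0187
total units xyz [-0.052  0.204  0.032]
turn units [-0.0002  0.     -0.001 ]
```

View pics/s8.png

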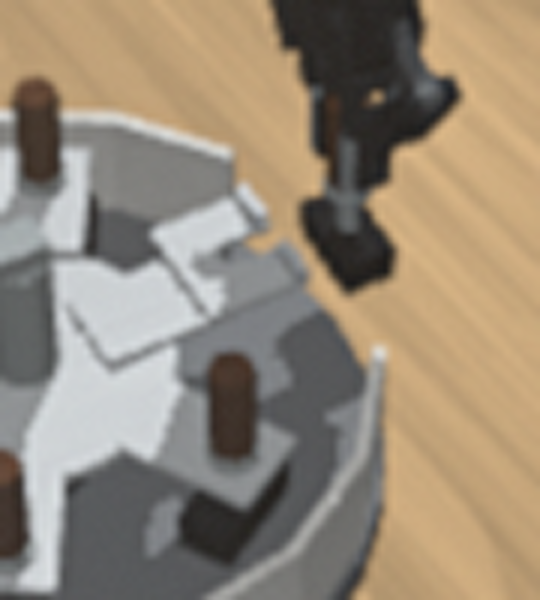

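View pics/t8.png

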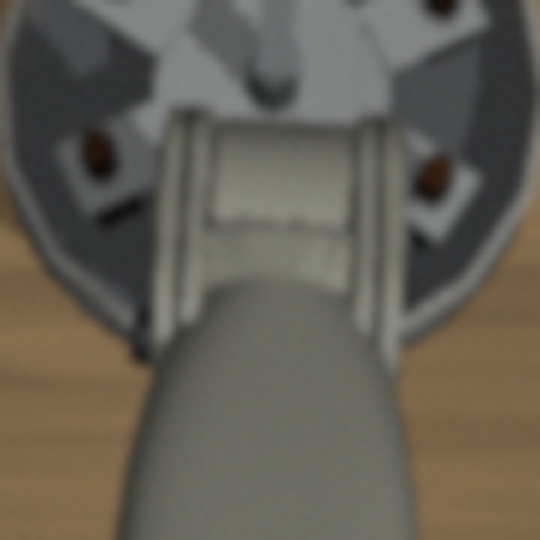

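```bash
python3 - <<'E'
from h import *
p=cv2.imread('pics/s8r.png'); k=14; x0,y0,w,h=285,195,45,40
im=cv2.resize(p[y0:y0+h,x0:x0+w],None,fx=k,fy=k,interpolation=cv2.INTER_CUBIC)
cv2.imwrite('pics/f8.png',im)
f=lambda X:((proj('scene',X)-[x0,y0]+.5)*k-.5).round(0).tolist()
e=bot.get_obs()['eef_pos']
print('neck base axis, collar under, ',f([[e[0],e[1],e[2]-.034],[e[0],e[1],e[2]-.012]]))
print('neck base left/right edges',f([[e[0],e[1]-.005,e[2]-.034],[e[0],e[1]+.005,e[2]-.034]]))
for z in (.081,.083,.085):
  print(z,f([[.6205-.9962*r+.0872*y,-.037+.0872*r+.9962*y,z] for r,y in ((.095,-.0133),(.095,-.0003),(.122,-.0133),(.122,-.0003))]))
E
```

```text
neck base axis, collar under,  [[317.0, 317.0], [319.0, 235.0]]
neck base left/right edges [[302.0, 300.0], [333.0, 334.0]]
0.081 [[12.0, 376.0], [46.0, 423.0], [143.0, 324.0], [177.0, 370.0]]
0.083 [[12.0, 369.0], [46.0, 416.0], [143.0, 316.0], [177.0, 362.0]]
0.085 [[12.0, 362.0], [46.0, 408.0], [143.0, 309.0], [177.0, 355.0]]
```

View pics/f8.png

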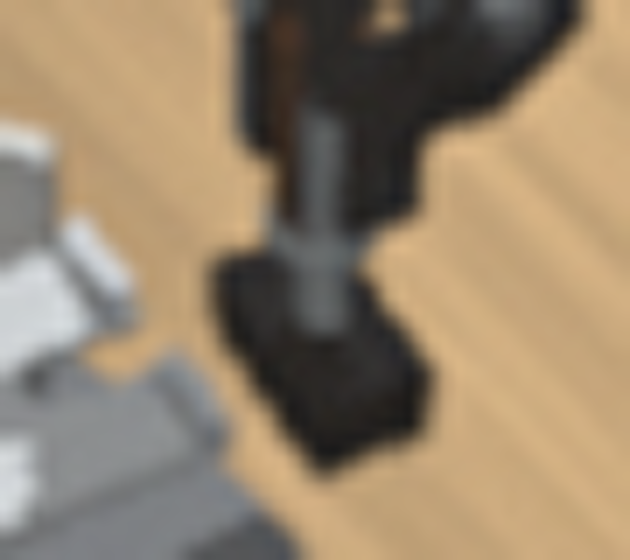

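```bash

python3 -m inch '[[-0.035,0.1,0,0,0,0,1],[-0.035,0.15,0,0,0,0,1],[0,0.2,0,0,0,0,1],[0,0.2,0,0,0,0,1],[0,0.2,0,0,0,0,1],[0,0.1,0,0,0,0,1],[0,0,0,0,0,0,1],[0,0,0,0,0,0,1]]'
python3 -m inch '[[0,0.025,0,0,0,0,1],[0,0.025,0,0,0,0,1],[0,0.025,0,0,0,0,1],[0,0.025,0,0,0,0,1],[0,0.025,0,0,0,0,1],[0,0.025,0,0,0,0,1],[0,0.025,0,0,0,0,1],[0,0.025,0,0,0,0,1]]'
python3 - <<'E'
from h import *
go([.6205-.9962*.1-.0006,-.037+.0087-.007,.106],85)
p,d=bot.camera('scene'); cv2.imwrite('pics/s9.png',cv2.resize(p[190:240,270:325],None,fx=11,fy=11,interpolation=cv2.INTER_CUBIC))
E
```

```text
clock: 21.55
eef_pos: [0.4893, -0.0326, 0.1068]
tool_rot: [0.739, 0.674, -0.0, -0.0]
ft_force: [0.5, 0.4, -1.1]
grip_width: 0.0186
clock: 22.35
eef_pos: [0.4945, -0.0331, 0.1069]
tool_rot: [0.739, 0.674, -0.0, -0.0]
ft_force: [0.7, -0.1, -0.6]
grip_width: 0.0188
t 22.35 pos [ 0.4945 -0.0331  0.1069] phi 84.79 tilt [-0. -0. -1.] F [ 0.7 -0.1 -0.6] w 0.0188
total units xyz [0.005 1.035 0.037]
turn units [-0.      0.     -0.0012]
```

View pics/s9.png

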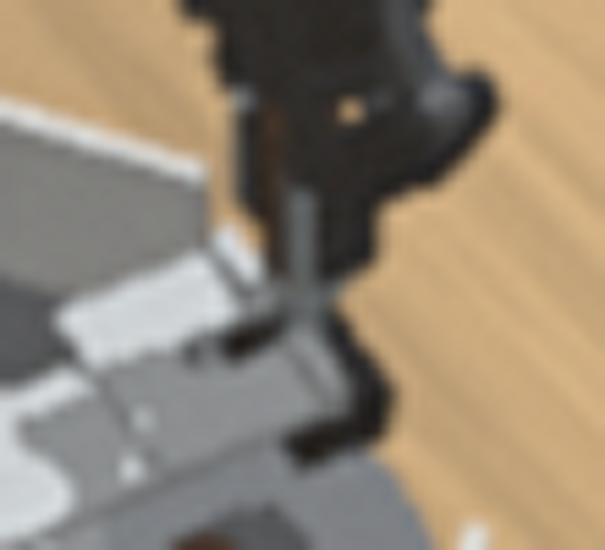

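```bash

python3 -m inch '[[0,0.025,0,0,0,0,1],[0,0.025,0,0,0,0,1],[0,0.025,0,0,0,0,1],[0,0.025,0,0,0,0,1],[0,0.025,0,0,0,0,1],[0,0.025,0,0,0,0,1],[0,0.025,0,0,0,0,1],[0,0.025,0,0,0,0,1]]'
python3 -c "
from h import *
go([.6205-.9962*.1-.0006,-.037+.0087-.007,.106],85)"
```

```text
clock: 23.2
eef_pos: [0.4995, -0.0336, 0.1069]
tool_rot: [0.739, 0.674, -0.0, -0.0]
ft_force: [-0.3, 0.2, -1.6]
grip_width: 0.0191
t 23.2 pos [ 0.4995 -0.0336  0.1069] phi 84.78 tilt [-0. -0. -1.] F [-0.3  0.2 -1.6] w 0.0191
total units xyz [0.006 0.835 0.038]
turn units [-0.      0.     -0.0012]
```

```bash

python3 -m inch '[[0,0.025,0,0,0,0,1],[0,0.025,0,0,0,0,1],[0,0.025,0,0,0,0,1],[0,0.025,0,0,0,0,1],[0,0.025,0,0,0,0,1],[0,0.025,0,0,0,0,1],[0,0.025,0,0,0,0,1],[0,0.025,0,0,0,0,1]]'
python3 - <<'E'
from h import *
go([.6205-.9962*.1-.0006,-.037+.0087-.007,.106],85)
p,d=bot.camera('scene'); cv2.imwrite('pics/s10.png',cv2.resize(p[190:240,270:325],None,fx=11,fy=11,interpolation=cv2.INTER_CUBIC))
E
```

```text
clock: 24.0
eef_pos: [0.5045, -0.034, 0.1069]
tool_rot: [0.739, 0.674, -0.0, -0.0]
ft_force: [-0.4, -0.2, -0.9]
grip_width: 0.0187
t 24.0 pos [ 0.5045 -0.034   0.1069] phi 84.79 tilt [-1.e-04 -0.e+00 -1.e+00] F [-0.4 -0.2 -0.9] w 0.0187
total units xyz [0.004 0.635 0.037]
turn units [-0.      0.     -0.0012]
```

View pics/s10.png

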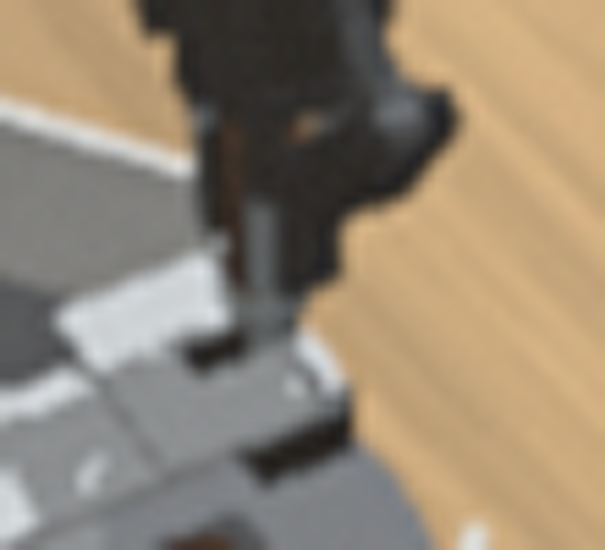

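```bash

python3 -m inch '[[0,0.04,0,0,0,0,1],[0,0.04,0,0,0,0,1],[0,0.04,0,0,0,0,1],[0,0.04,0,0,0,0,1],[0,0.04,0,0,0,0,1],[0,0.04,0,0,0,0,1],[0,0.04,0,0,0,0,1],[0,0.04,0,0,0,0,1]]'
python3 -m inch '[[0,0.025,0,0,0,0,1],[0,0.025,0,0,0,0,1],[0,0.025,0,0,0,0,1],[0,0.025,0,0,0,0,1],[0,0.025,0,0,0,0,1],[0,0.025,0,0,0,0,1],[0,0.025,0,0,0,0,1],[0,0.025,0,0,0,0,1]]'
python3 -c "
from h import *
go([.6205-.9962*.1-.0006,-.037+.0087-.007,.106],85)"
```

```text
clock: 24.85
eef_pos: [0.5125, -0.0347, 0.1069]
tool_rot: [0.739, 0.674, -0.0, -0.0]
ft_force: [-0.8, 0.3, -0.7]
grip_width: 0.0185
clock: 25.65
eef_pos: [0.5174, -0.0352, 0.107]
tool_rot: [0.739, 0.674, 0.0, 0.0]
ft_force: [0.5, -0.3, -1.2]
grip_width: 0.0186
t 25.65 pos [ 0.5174 -0.0352  0.107 ] phi 84.78 tilt [ 1.e-04 -0.e+00 -1.e+00] F [ 0.5 -0.3 -1.2] w 0.0186
total units xyz [0.006 0.113 0.039]
turn units [ 0.      0.     -0.0012]
```

Now 0.5 mm rows to feel for the slot end.

```bash

python3 -m inch '[[0,0.02,0,0,0,0,1],[0,0.02,0,0,0,0,1],[0,0.02,0,0,0,0,1],[0,0.02,0,0,0,0,1],[0,0.02,0,0,0,0,1],[0,0.02,0,0,0,0,1],[0,0,0,0,0,0,1],[0,0,0,0,0,0,1]]'
python3 -c "
from h import *
go([.6205-.9962*.1-.0006,-.037+.0087-.007,.106],85)"
```

```text
clock: 26.45
eef_pos: [0.5204, -0.0354, 0.107]
tool_rot: [0.739, 0.674, 0.0, -0.0]
ft_force: [0.4, 0.4, -1.2]
grip_width: 0.0186
t 26.45 pos [ 0.5204 -0.0354  0.107 ] phi 84.79 tilt [-0.  0. -1.] F [ 0.4  0.4 -1.2] w 0.0186
total units xyz [ 0.005 -0.004  0.038]
turn units [-0.     -0.     -0.0012]
```

```bash

python3 -m inch '[[0,0.02,0,0,0,0,1],[0,0.02,0,0,0,0,1],[0,0.02,0,0,0,0,1],[0,0.02,0,0,0,0,1],[0,0,0,0,0,0,1],[0,0,0,0,0,0,1],[0,0,0,0,0,0,1],[0,0,0,0,0,0,1]]'
```

```text
clock: 27.25
eef_pos: [0.5217, -0.0355, 0.1068]
tool_rot: [0.739, 0.674, -0.0, -0.0]
ft_force: [-4.1, 0.7, 1.4]
grip_width: 0.0184
```

Contact at the slot end (−4 N). Back off 0.4 mm and lower.

```bash

python3 -m inch '[[0,-0.016,0.03,0,0,0,1],[0,0,0.04,0,0,0,1],[0,0,0.04,0,0,0,1],[0,0,0.04,0,0,0,1],[0,0,0.04,0,0,0,1],[0,0,0.04,0,0,0,1],[0,0,0.02,0,0,0,1],[0,0,0.02,0,0,0,1]]'
python3 -m inch '[[0,0,0.02,0,0,0,1],[0,0,0.02,0,0,0,1],[0,0,0.02,0,0,0,1],[0,0,0.02,0,0,0,1],[0,0,0,0,0,0,1],[0,0,0,0,0,0,1],[0,0,0,0,0,0,1],[0,0,0,0,0,0,1]]'
python3 - <<'E'
from h import *
p,d=bot.camera('scene'); cv2.imwrite('pics/s11.png',cv2.resize(p[190:240,270:325],None,fx=11,fy=11,interpolation=cv2.INTER_CUBIC))
E
```

```text
clock: 28.05
eef_pos: [0.5217, -0.0356, 0.1001]
tool_rot: [0.739, 0.674, -0.0, -0.0]
ft_force: [-5.3, 0.5, 2.3]
grip_width: 0.0186
clock: 28.85
eef_pos: [0.5216, -0.0356, 0.0979]
tool_rot: [0.739, 0.674, -0.0, -0.0]
ft_force: [-5.3, 0.2, 1.0]
grip_width: 0.0188
```

View pics/s11.png

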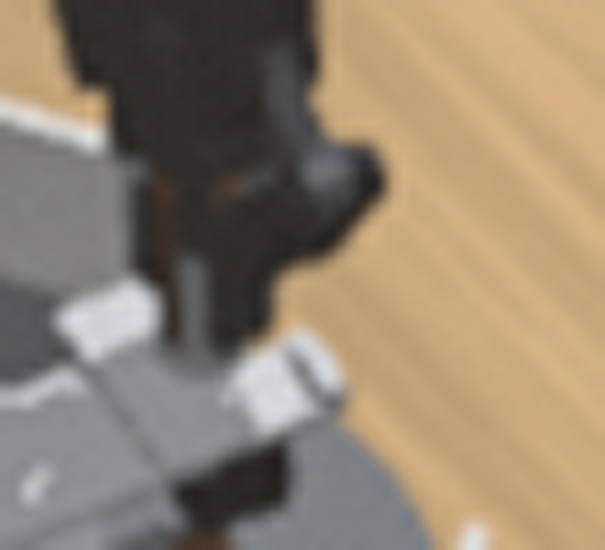

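```bash

python3 -m inch '[[0,-0.02,0,0,0,0,1],[0,0,0.02,0,0,0,1],[0,0,0.02,0,0,0,1],[0,0,0.02,0,0,0,1],[0,0,0,0,0,0,1],[0,0,0,0,0,0,1],[0,0,0,0,0,0,1],[0,0,0,0,0,0,1]]'
```

```text
clock: 29.7
eef_pos: [0.5215, -0.0356, 0.0967]
tool_rot: [0.739, 0.674, 0.0, 0.0]
ft_force: [-4.2, 0.5, -0.4]
grip_width: 0.0189
```

```bash

python3 -m inch '[[0,0,0.02,0,0,0,1],[0,0,0.02,0,0,0,1],[0,0,0,0,0,0,1],[0,0,0,0,0,0,1],[0,0,0,0,0,0,1],[0,0,0,0,0,0,1],[0,0,0,0,0,0,1],[0,0,0,0,0,0,1]]'
```

```text
clock: 30.5
eef_pos: [0.5215, -0.0355, 0.0957]
tool_rot: [0.739, 0.674, -0.0, -0.0]
ft_force: [-3.6, 0.3, 0.0]
grip_width: 0.0187
```

```bash

python3 -m inch '[[0,0,0.02,0,0,0,1],[0,0,0.02,0,0,0,1],[0,0,0,0,0,0,1],[0,0,0,0,0,0,1],[0,0,0,0,0,0,1],[0,0,0,0,0,0,1],[0,0,0,0,0,0,1],[0,0,0,0,0,0,1]]'
python3 -m inch '[[0,0,0.02,0,0,0,1],[0,0,0.02,0,0,0,1],[0,0,0,0,0,0,1],[0,0,0,0,0,0,1],[0,0,0,0,0,0,1],[0,0,0,0,0,0,1],[0,0,0,0,0,0,1],[0,0,0,0,0,0,1]]'
```

```text
clock: 31.3
eef_pos: [0.5215, -0.0355, 0.0953]
tool_rot: [0.739, 0.674, 0.0, 0.0]
ft_force: [-4.8, 1.7, 5.0]
grip_width: 0.0189
clock: 32.1
eef_pos: [0.5216, -0.0356, 0.0952]
tool_rot: [0.739, 0.674, 0.0, 0.0]
ft_force: [-7.2, 0.2, 10.2]
grip_width: 0.019
```

Seat felt at TCP z 0.0953 (face ≈ 83 mm). Easing the load, looking, then releasing.

```bash

python3 -m inch '[[0,-0.015,-0.012,0,0,0,1],[0,-0.015,-0.012,0,0,0,1],[0,0,-0.012,0,0,0,1],[0,0,0,0,0,0,1],[0,0,0,0,0,0,1],[0,0,0,0,0,0,1],[0,0,0,0,0,0,1],[0,0,0,0,0,0,1]]'
python3 - <<'E'
from h import *
p,d=bot.camera('scene'); cv2.imwrite('pics/s12.png',cv2.resize(p[180:260,240:330],None,fx=7,fy=7,interpolation=cv2.INTER_CUBIC))
E
```

```text
clock: 32.9
eef_pos: [0.5214, -0.0356, 0.0953]
tool_rot: [0.739, 0.674, 0.001, 0.001]
ft_force: [-4.3, 0.6, 5.5]
grip_width: 0.0188
```

View pics/s12.png

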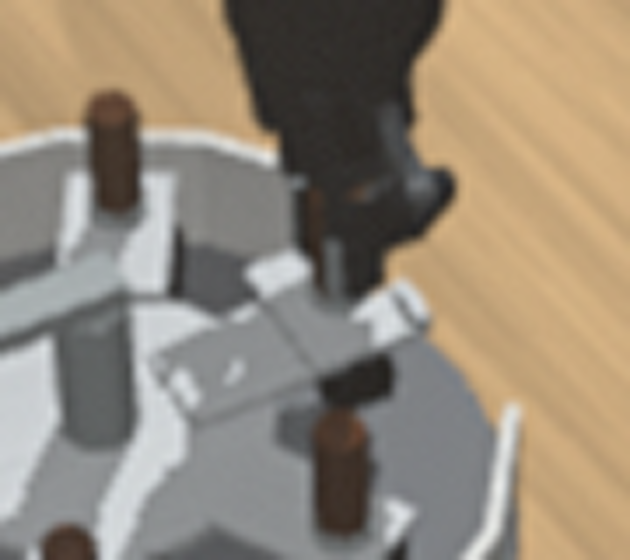

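```bash

python3 -m inch '[[0,-0.01,-0.012,0,0,0,1],[0,0,0,0,0,0,0.5],[0,0,0,0,0,0,0.4],[0,0,0,0,0,0,0.3],[0,0,0,0,0,0,0.2],[0,0,0,0,0,0,0],[0,0,0,0,0,0,0],[0,0,0,0,0,0,0]]'
python3 - <<'E'
from h import *
o=bot.get_obs(); go([.5215,-.0355,.16],85)
p,d=bot.camera('scene'); cv2.imwrite('pics/s13.png',cv2.resize(p[180:260,240:330],None,fx=7,fy=7,interpolation=cv2.INTER_CUBIC))
E
```

```text
clock: 33.75
eef_pos: [0.5205, -0.0355, 0.0949]
tool_rot: [0.739, 0.674, 0.0, 0.0]
ft_force: [-0.1, -0.2, 0.6]
grip_width: 0.0426
t 33.75 pos [ 0.5205 -0.0355  0.0949] phi 84.79 tilt [ 1.e-04 -0.e+00 -1.e+00] F [-0.1 -0.2  0.6] w 0.0426
total units xyz [ 2.000e-03  3.900e-02 -2.604e+00]
turn units [ 0.      0.     -0.0012]
```

View pics/s13.png

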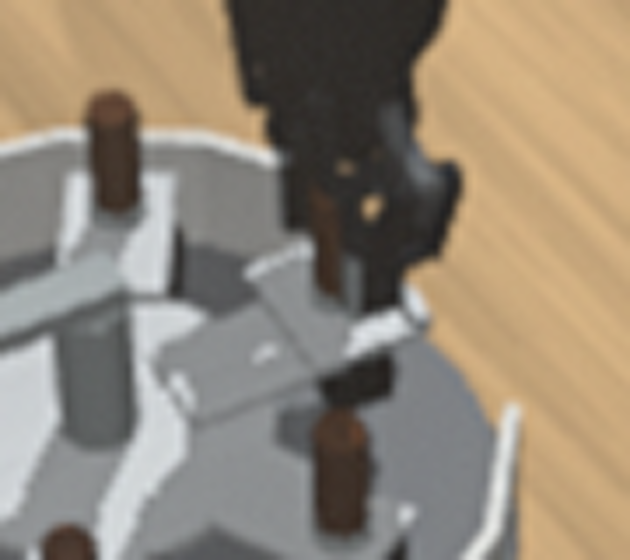

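```bash

python3 -m inch '[[0,0,-0.2,0,0,0,0],[0,0,-0.4,0,0,0,0],[0,0,-0.5,0,0,0,0],[0,0,-0.5,0,0,0,0],[0,0,-0.6,0,0,0,0],[0,0,-0.6,0,0,0,0],[0,0,-0.6,0,0,0,0],[0,0,-0.6,0,0,0,0]]'
python3 -m inch '[[0.9,-0.4,0,0,0,0,0],[0.9,-0.4,0,0,0,0,0],[0.9,-0.4,0,0,0,0,0],[0.9,-0.4,0,0,0,0,0],[0.9,-0.4,0,0,0,0,0],[0.9,-0.4,0,0,0,0,0],[0.9,-0.4,0,0,0,0,0],[0.9,-0.4,0,0,0,0,0]]'
python3 -m inch '[[0.9,0,0,0,0,0,0],[0.9,0,0,0,0,0,0],[0.9,0,0,0,0,0,0],[0.9,0,0,0,0,0,0],[0.5,0,0,0,0,0,0],[0,0,0,0,0,0,0],[0,0,0,0,0,0,0],[0,0,0,0,0,0,0]]'
python3 - <<'E'
from h import *
for n,s in (('scene',np.s_[170:310,180:330]),('top',np.s_[135:245,240:350])):
    p,d=bot.camera(n); cv2.imwrite(f'pics/{n}14.png',cv2.resize(p[s],None,fx=5,fy=5,interpolation=cv2.INTER_CUBIC)); cv2.imwrite(f'pics/{n}14r.png',p)
E
```

```text
clock: 34.6
eef_pos: [0.5207, -0.0355, 0.1966]
tool_rot: [0.739, 0.674, 0.0, 0.0]
ft_force: [0.0, -0.1, -0.3]
grip_width: 0.0425
clock: 35.4
eef_pos: [0.457, 0.1521, 0.1961]
tool_rot: [0.739, 0.674, 0.001, 0.0]
ft_force: [0.1, 0.4, -0.6]
grip_width: 0.0429
clock: 36.2
eef_pos: [0.4664, 0.2522, 0.1951]
tool_rot: [0.739, 0.674, -0.0, 0.0]
ft_force: [-0.0, -0.5, 0.1]
grip_width: 0.0426
```

View pics/scene14.png

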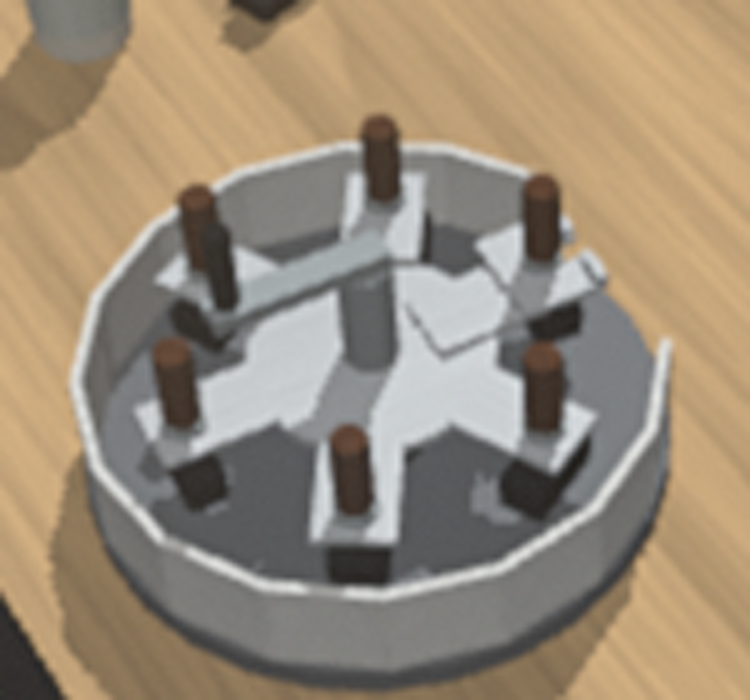

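View pics/top14.png

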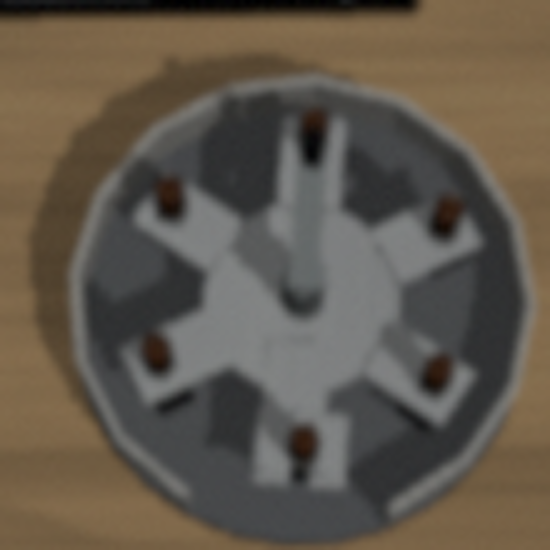

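View pics/scene14r.png

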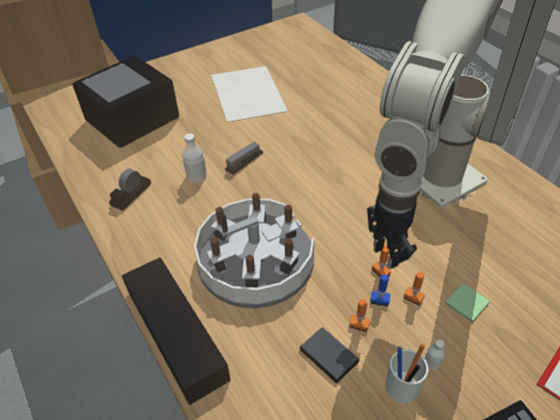

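```bash
python3 -c "
from h import *
print(bot.job_done())"
```

```text
the job is handed in; nothing more can be done
None
```

I turned the carousel, hung the stamp on the empty fork and handed the job in at about 36 s. My last checks found nothing wrong.

- **Carousel:** I dragged the crank peg about 82° clockwise and let go. In both cameras the fork direction came out at about 175°. The gap centre measured 174.9° in the scene camera and 174.5–175.9° in the top camera, so they agree to roughly 1°. After the hanging, the handle tops of the other stamps stood at the same pixels as before, so the turret did not move.
- **Stamp:** I took the dark-handled stamp, not the blue or orange ones.
    - **Fork offset:** it measured about 7 mm to the −y side. The felt seat put its top face about 3 mm high.
    - **Insertion:** the neck went into the slot without touching and met the slot end at about 4 N.
    - **Seating:** the collar met the fork at TCP z = 0.0953. The highest readings were 10 N down and 7 N inward. I eased the load before opening the jaws.
- **Last pictures:** the stamp stands upright behind the lips with its block under the plate. The ink pad, bottles, pen cup, stapler and coloured stamps look to be where they were. The gripper stands free at z = 0.195 m with force readings near zero.
- **Calibration:** the two cameras differed by 2–3 mm on where the carousel's centre lies. I averaged them, and the insertion confirmed the result.

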